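# Clearing the tea table under the orange tree

## Robot

A 7-joint arm with a two-finger parallel gripper is mounted at the origin on the work surface. World frame = base frame: x ahead of the robot, y to its left, z up, the work surface at z = 0. Lengths are in m, angles in rad, forces in N, time in s.
With the tool pointing down it reaches from about 0.425 to 0.925 m from the base axis. Payload 6.8 kg.
Tool frame: the origin (TCP) lies on the centre line of the jaws, within the pads' length; the fingertips stand 8 mm ahead of it and the grasp point (between the pads) lies 11 mm behind it (bot.tips_ahead is the distance from the TCP to the fingertips, in m); z points along the fingers, y is the line along which they close (so a half turn about z gives the same grasp; the last joint's range is limited). The gripper opens to 85 mm and grips with 20 to 120 N. Pads are 22 mm wide; open, the fingers measure 114 mm over their backs; the gripper's body (76 mm by 85 mm) begins 54 mm behind the grasp point. The pads swing forward as they close: fully open they stand 13 mm farther back than shut.
Start: joints at [1.105, 0.477, 0.022, 1.555, -0.011, 1.109, -0.083], TCP at [0.236, -0.632, 0.239] pointing down, gripper open.
Joint ranges: [-2.96, 2.96], [-0.34, 2.1], [-1.41, 1.46], [0.24, 2.44], [-1.37, 4.51], [0.17, 1.92], [-2.96, 2.96]. Speed limits (rad/s): [2.39, 2.39, 3.14, 3.14, 3.14, 3.14, 3.14].

## Interface

Orientations are given as a unit quaternion [w, x, y, z].
In Python, from station import bot gives the robot as it stands.
- The arm moves only by the tool send_rows, never from a script. Its argument "deltas" is text: rows parted by semicolons, each of 4 numbers parted by spaces: the shift along the tool's x, y, z in m, then the turn about the tool's z in degrees. In form: x y z spin; .... A call has 1 to 5 rows; each row is the pose to reach, as a shift and turn from the pose commanded when the call began, along the tool's axes at that moment; what a row does not reach only later rows make up. A row lasts 1/10 s, in which the tool goes at most 50 mm and 8.59 degrees, less where a joint would pass 70% of its speed; a pose out of reach is approached as far as the arm can. A call with a gripper value outside its range is refused whole. "claw" is the opening, from 0 (shut) to 1 (fully open), set as the call begins (left out, the last holds). The fingers move at their own pace and stop on an object; "force" is the grip in N (left out, the last holds). Time passes only in rows, so rows that repeat a pose let the fingers close. It gives the time, the measured TCP pose, the force, the opening and the grip force at its end, in the units of the state.
- bot.get_obs(): the state, without advancing time (a new reading comes with each control period).
- bot.read_camera(name): name is "side" or "top"; returns a dict with "img" (384x512x3 uint8, red, green, blue), "depth" (384x512 float32, m along the optical axis (not along the pixel's ray), 0 where there is no reading), "fx", "fy", "cx", "cy" (pixels), "dist_coeffs" ([k1, k2, p1, p2, k3] as OpenCV has them; the pictures are not rectified), "camera_from_world" (4x4, takes a point from world to camera coordinates). Camera axes: x right, y up, looking along -z (the intrinsics and any distortion apply to the point x, -y, -z); pixel columns grow to the right and rows downward; lengths in m; the calibration is good to about 2 mm. A picture is of the moment at which its call begins.
- bot.hand_in(): hands the job in; it is judged then, once.
Trained networks look in a picture, given as the dict that the camera call returned (one of the last four; its "shot" number tells which), for a name from the list of things; names that differ only in an ending like _2 or _b are one class to them, and where a whole thing is asked for, a point or a joint stands for the part that bears it (a point fixed in the world has none). Each returns a list of dicts, best first, with "confidence" (0 to 1); they miss things now and then, are a little off and sometimes report something else, mostly with a low value. They report only what shows in the picture. A call takes as long as a camera call.
- bot.masks_of(picture, query): "mask" (384x512 bool, what is visible of it).
- bot.landmark_of(picture, query): "xyz" ([x, y, z] in m, in world coordinates, good to about 4 mm: a listed point, or the origin of a listed thing).
The state is a dict: "t": time; "q": joint angles; "joint_vel": joint speeds; "joint_torque": joint torques, N m; "eef_pos": TCP position; "tool_rot": TCP orientation; "contact_force": force on the tool from outside, world axes, zero at the start; "torque": the same for the moment, N m; "gripper_width": opening from 0.0 (shut) to 1.0 (fully open); "grasp_force": force on a finger pad.
Only numpy, scipy, OpenCV 4.12 (cv2) and the standard library are available. Lean on these libraries where they do the work, as an engineer would, in place of code of your own. Each camera call takes 0.05 s, during which the arm holds its last target. There are 200 camera calls.

## Task

Clear up after tea: stand both glass cups upright on the serving board and put every saucer away in the sloping rack, in one square stack, each lying flat on the one below with its short end right up against the backstop. Slide the dish along the table, never lifting or tipping it, until it is wholly on the round mat, and leave the canister and the strainer spoon where they are.

Things in the scene. Friction and masses are not known exactly. Their poses are not given: they have to be found in the camera images.
- rack_shelf: Sloping shelf of the rack, 50 mm wide (saucers overhang it), 108 long, 10 thick, rising 25 degrees from level away from the backstop at its low end, which faces roughly to the robot. Origin: middle of the corner of shelf top and backstop face, 36 mm above the table; x up the slope (backstop face at x = 0), y across, z square to the shelf, up. Backstop 60 mm wide, 10 thick, 66 high along z.
- rack: The dark cedar saucer rack, fixed to the table; its foot is 75 mm wide and 12 thick, from 30 mm behind to 120 mm ahead of the origin along x. Origin on the table below the corner of shelf and backstop, x level, ahead of the backstop. No side walls. Saucers laid on the shelf do not slide down by themselves: they must be slid against the backstop.
- board: Light wooden serving board on the table, fixed, left of the saucers: 140 mm along its x, 250 mm along its y, 10 mm thick. Origin at the centre of its underside, z up. Beyond it to the left, its near side 0.15 m or more from this origin, stands the electric kettle, fixed, 218 mm tall: keep clear of it.
- mat: Flat round cork mat on the table, fixed, 160 mm across, with a thin grey ring near its edge; too thin to feel (under 2 mm), things slide over it freely. Origin at its centre, z up.
- dish_mid (a point): Blue ceramic dish, loose, round, open, 92 mm across the foot and 120 mm across the rim, 32 mm tall, 5 mm wall, about 320 g. This point is its centre, on its axis 16 mm above its underside; z up. Pushed low at the side it slides without tipping.
- cup1_mid (a point): Amber glass tea cup without handle, loose, 76 mm tall, 50 mm across the foot widening to 56 mm at 20 mm up and 60 mm at the rim, 3 mm wall, about 150 g; at the start it stands upright in the middle of saucer1. This point is its centre, on its axis 38 mm above its foot; z points up out of its mouth.
- cup2_mid (a point): Amber glass tea cup without handle, loose, 76 mm tall, 50 mm across the foot widening to 56 mm at 20 mm up and 60 mm at the rim, 3 mm wall, about 150 g; at the start it stands upright in the middle of saucer2. This point is its centre, on its axis 38 mm above its foot; z points up out of its mouth.
- canister: Bystander: closed steel canister with a wooden lid and a little knob, 90 mm across, 86 mm tall, loose, 350 g, standing near the mat on the side away from the robot. Origin at the centre of its underside.
- spoon: Bystander: stainless strainer spoon lying on the table beyond the saucers, loose; bowl 58 mm across, 18 mm tall, handle 130 mm along its -x. Origin below the middle of the bowl.
- saucer1_mid (a point): Flat rectangular white stoneware saucer (up to five alike), 100 x 64 x 10 mm, about 130 g, loose, on the table; cup1 stands on it at the start. This point is its centre, half-way up its thickness; x along its length, y across its width, z square to its face. Either side up and either way round will do.
- saucer2_mid (a point): Flat rectangular white stoneware saucer (up to five alike), 100 x 64 x 10 mm, about 130 g, loose, on the table; cup2 stands on it at the start. This point is its centre, half-way up its thickness; x along its length, y across its width, z square to its face. Either side up and either way round will do.
- saucer3_mid (a point): Flat rectangular white stoneware saucer (up to five alike), 100 x 64 x 10 mm, about 130 g, loose, on the table. This point is its centre, half-way up its thickness; x along its length, y across its width, z square to its face. Either side up and either way round will do. None if absent.
- saucer4_mid (a point): Flat rectangular white stoneware saucer (up to five alike), 100 x 64 x 10 mm, about 130 g, loose, on the table. This point is its centre, half-way up its thickness; x along its length, y across its width, z square to its face. Either side up and either way round will do. None if absent.
- saucer5_mid (a point): Flat rectangular white stoneware saucer (up to five alike), 100 x 64 x 10 mm, about 130 g, loose, on the table. This point is its centre, half-way up its thickness; x along its length, y across its width, z square to its face. Either side up and either way round will do. None if absent.

How it is judged:
By the outcome, as a careful person would: the job done as asked, in the order asked, and still so for the second after the job is handed in, with the robot touching nothing.
Of saucer3, saucer4, saucer5 only 1 to 3 are there at a start; the rules pass over those that are not, and their reading is None.
At some moment in a run one of dish may be knocked a few centimetres aside while the robot is not near it.
Once in a run the grip may slacken for a moment while it holds something.
It also fails if it takes over 200 s, if anything falls off the work surface, if the arm or the gripper's body presses on something with over 40 N, if the wrist force passes 120 N, or if a joint passes its speed limit or range.

## Working session

There is one attempt and no reset: what is moved stays moved. The work goes in short steps, Python scripts to look and compute and a tool call to move; the robot and the scene stay as the last step left them, time stands still between calls to the robot, and variables do not carry over. Pictures are saved under pics/ and viewed, at most 14 in all, crops included, and the job is handed in when it is done.

Besides the shell and the picture viewer there is one more tool, called after "Call:" as name(argument=value, ...) on one line, values as JSON. send_rows: Moves the arm, as the interface text tells. Its arguments: {"type":"object","properties":{"deltas":{"type":"string"},"claw":{"type":"number"},"force":{"type":"number"}},"required":["deltas"]}

```bash
ls; mkdir -p pics; cat > h.py <<'E'
import numpy as np, cv2
from station import bot
from scipy.spatial.transform import Rotation as R
def cam(n):
    p=bot.read_camera(n); return p
def cloud(p):
    h,w=p['depth'].shape
    K=np.array([[p['fx'],0,p['cx']],[0,p['fy'],p['cy']],[0,0,1.]])
    uv=np.stack(np.meshgrid(np.arange(w),np.arange(h)),-1).reshape(-1,1,2).astype(float)
    n=cv2.undistortPoints(uv,K,np.array(p['dist_coeffs'],float)).reshape(h,w,2)
    d=p['depth']
    P=np.stack([n[...,0]*d,-n[...,1]*d,-d,np.ones_like(d)],-1)
    W=P@np.linalg.inv(np.array(p['camera_from_world'])).T
    W=W[...,:3]; W[d==0]=np.nan
    return W
def save(p,name,crop=None,s=1.5):
    im=p['img'][...,::-1]
    if crop: r0,r1,c0,c1=crop; im=im[r0:r1,c0:c1]
    cv2.imwrite('pics/'+name,cv2.resize(im,None,fx=s,fy=s))
E
python3 - <<'E'
from h import *
for n in ['side','top']:
    p=cam(n); save(p,n+'0.png')
    print(n,np.round(np.linalg.inv(p['camera_from_world'])[:3,[2,3]].T,3).tolist(),p['fx'])
    for q in ['rack_shelf','rack','board','mat','dish_mid','cup1_mid','canister','spoon','saucer1_mid']:
        print(q,[(np.round(d['xyz'],3).tolist(),round(float(d['confidence']),2)) for d in bot.landmark_of(p,q)])
o=bot.get_obs(); print(o['eef_pos'],o['tool_rot'],o['t'])
E
```

```text
pics
side [[-0.083, -0.753, 0.653], [0.503, -0.833, 0.772]] 444.22701655949044
rack_shelf [([0.564, 0.262, 0.034], 0.81), ([0.457, 0.077, 0.007], 0.35)]
rack [([0.565, 0.264, 0.0], 0.72), ([0.414, -0.283, 0.017], 0.66), ([0.598, 0.061, 0.049], 0.34)]
board [([0.443, 0.34, 0.006], 0.95)]
mat [([0.495, -0.366, -0.003], 0.64)]
dish_mid [([0.415, -0.278, 0.014], 0.56)]
cup1_mid [([0.57, -0.245, 0.048], 0.9), ([0.561, 0.265, 0.002], 0.71)]
canister [([0.664, -0.376, -0.002], 0.75)]
spoon [([0.778, 0.053, 0.002], 0.61), ([0.562, 0.262, 0.035], 0.47)]
saucer1_mid [([0.576, -0.247, 0.004], 0.74)]
top [[-0.083, 0.005, 0.997], [0.476, -0.025, 1.505]] 449.54452360165664
rack_shelf [([0.566, 0.26, 0.037], 0.57), ([0.454, -0.079, 0.006], 0.33)]
rack [([0.567, 0.261, -0.003], 0.8), ([0.6, 0.062, 0.0], 0.15)]
board [([0.444, 0.344, -0.001], 0.79)]
mat [([0.495, -0.367, 0.003], 0.69)]
dish_mid [([0.42, -0.285, 0.014], 0.8)]
cup1_mid [([0.57, -0.242, 0.047], 0.76)]
canister [([0.665, -0.377, -0.002], 0.81)]
spoon [([0.775, 0.058, 0.004], 0.5), ([0.601, 0.058, 0.005], 0.26)]
saucer1_mid [([0.58, -0.246, 0.009], 0.8)]
[ 0.23639186 -0.63227217  0.23928426] [-2.51794630e-06  9.84043361e-01  1.77928815e-01  1.12445204e-05] 1.0
```

View pics/top0.png

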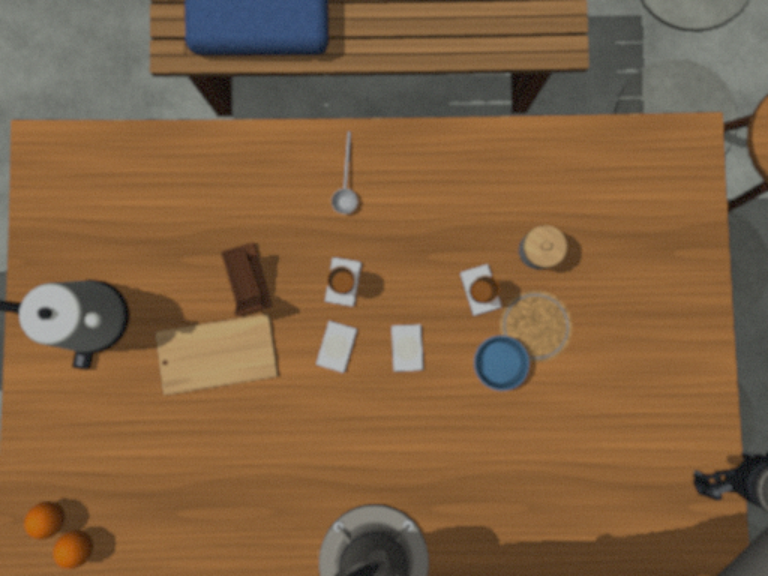

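View pics/side0.png

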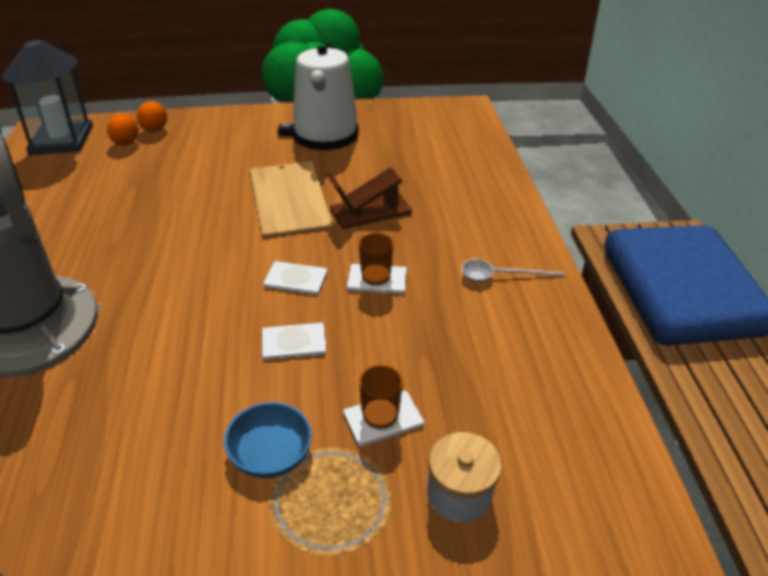

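The top view shows four saucers, two of them under cups (px ~343,280 and 481,290). The rack is at (245,280), the board at (216,352), the dish at (503,362) and the mat at (536,325). Next I'll measure poses.

```bash
cat >> h.py <<'E'
def seg(n,qs,verb=1):
    p=cam(n); W=cloud(p); out=[]
    for q in qs:
        for d in bot.masks_of(p,q):
            if d['confidence']<0.3: continue
            P=W[d['mask']]; P=P[~np.isnan(P[:,0])]
            if len(P)<10: continue
            z=np.median(P[:,2]); 
            hi=np.percentile(P[:,2],95)
            r=cv2.minAreaRect(P[:,:2].astype(np.float32)*1000)
            out.append((q,P))
            if verb: print(n,q,round(float(d['confidence']),2),len(P),'med',np.round(np.median(P,0),4),'hi',round(float(hi),4),'rect',np.round(r[0],1),np.round(r[1],1),round(r[2],1))
    return p,W,out
E
python3 - <<'E'
from h import *
for n in ['top','side']:
    seg(n,['saucer1_mid','cup1_mid','dish_mid','mat','board','rack_shelf','rack','canister'])
E
```

```text
top saucer1_mid 0.85 279 med [ 0.5933 -0.2329  0.0098] hi 0.0162 rect [ 577.3 -240.8] [102.3  63.2] 14.2
top saucer1_mid 0.64 299 med [ 0.5756 -0.2487  0.0277] hi 0.087 rect [ 574.7 -243.4] [57.8 61.4] 36.8
top cup1_mid 0.87 274 med [ 0.5755 -0.2491  0.0244] hi 0.0859 rect [ 573.2 -241.4] [55.1 57. ] 25.8
top dish_mid 0.73 1018 med [ 0.4168 -0.2862  0.0086] hi 0.0319 rect [ 415. -282.] [118.3 109.7] 89.3
top mat 0.67 1649 med [ 0.5013 -0.3706  0.0012] hi 0.0066 rect [ 502.2 -370.4] [158.1 145.2] 49.8
top mat 0.38 1079 med [0.6028 0.2668 0.0484] hi 0.0901 rect [606.7 275.5] [159.6  84.3] 12.5
top board 0.9 3231 med [0.4436 0.3427 0.0101] hi 0.0155 rect [443.3 344.1] [142.6 257.6] 8.8
top rack_shelf 0.97 671 med [0.5993 0.2717 0.0628] hi 0.0916 rect [597.7 271.2] [135.4  57.3] 16.2
top rack 0.79 1048 med [0.6029 0.2669 0.05  ] hi 0.0903 rect [605.  275.9] [155.6  78. ] 16.2
top rack 0.58 1623 med [ 0.5013 -0.3714  0.0012] hi 0.0066 rect [ 502.1 -372.3] [156.6 142.9] 46.9
top canister 0.65 734 med [ 0.6603 -0.3687  0.0749] hi 0.0815 rect [ 660.3 -376.4] [96.3 91.9] 41.8
side saucer1_mid
[... 485 characters left out ...]
] 39.6
side board 0.82 2110 med [0.4467 0.3193 0.0103] hi 0.0132 rect [442.5 349.4] [144.8 282.7] 6.1
side rack_shelf 0.85 575 med [0.604  0.2648 0.0611] hi 0.0937 rect [595.6 269.3] [135.3  61.5] 20.3
side rack_shelf 0.45 2345 med [ 0.6592 -0.3931  0.0756] hi 0.0792 rect [ 655.  -367.9] [ 88.4 116.8] 45.4
side rack 0.8 1338 med [0.6114 0.2625 0.0229] hi 0.0811 rect [601.1 319.3] [173.9 173.5] 17.1
side rack 0.74 908 med [ 0.4534 -0.0867  0.0101] hi 0.0125 rect [452.3 -75.2] [100.   80.6] 3.1
side rack 0.64 1015 med [ 0.5742 -0.2579  0.0608] hi 0.0862 rect [ 582.9 -209. ] [135.   56.5] 78.1
side canister 0.7 2452 med [ 0.6593 -0.3928  0.0754] hi 0.0789 rect [ 673.1 -348.6] [147.8  99.8] 64.5
```

```bash
cat >> h.py <<'E'
def whites(n,p=None,zlo=.004,zhi=.02,verb=1):
    p=p or cam(n); W=cloud(p); hsv=cv2.cvtColor(p['img'],cv2.COLOR_RGB2HSV)
    m=(hsv[...,1]<70)&(hsv[...,2]>90)&(W[...,2]>zlo)&(W[...,2]<zhi)&(W[...,0]>.38)&(W[...,0]<.75)&(abs(W[...,1])<.45)
    k,l,s,c=cv2.connectedComponentsWithStats(m.astype(np.uint8)); out=[]
    for i in range(1,k):
        if s[i,4]<60: continue
        P=W[l==i]; r=cv2.minAreaRect(P[:,:2].astype(np.float32)*1000)
        (a,b),ang=r[1],r[2]
        if a<b: ang-=90
        ang=(ang+90)%180-90
        out.append((r[0],ang,np.median(P[:,2])))
        if verb: print(n,s[i,4],'c',np.round(r[0],1),'size',np.round(r[1],1),'long axis deg',round(ang,1),'z',round(float(np.median(P[:,2])),4))
    return p,W,out
def cups(n):
    p=cam(n); W=cloud(p)
    hsv=cv2.cvtColor(p['img'],cv2.COLOR_RGB2HSV)
    return p,W
E
python3 - <<'E'
from h import *
pt,Wt,_=whites('top'); ps,Ws,_=whites('side')
# cup: points z>.06 & in region
for n,W in (('top',Wt),('side',Ws)):
    for c in ((.575,-.245),(.60,.06)):
        m=(np.hypot(W[...,0]-c[0],W[...,1]-c[1])<.06)&(W[...,2]>.075)&(W[...,2]<.095)
        P=W[m]; (cc,rr)=cv2.minEnclosingCircle(P[:,:2].astype(np.float32)*1000); print(n,len(P),np.round(cc,1),round(rr,1),np.round(np.percentile(P[:,2],98),4))
# rack shelf plane
for n,p,W in (('top',pt,Wt),('side',ps,Ws)):
    d=bot.masks_of(p,'rack_shelf')[0]
    P=W[d['mask']]; P=P[~np.isnan(P[:,0])]
    print(n,len(P),d['confidence'])
    np.save(n+'rack.npy',P)
    best=0
    rng=np.random.default_rng(0)
    for i in range(400):
        a=P[rng.choice(len(P),3,False)]; v=np.cross(a[1]-a[0],a[2]-a[0]); 
        if np.linalg.norm(v)<1e-6: continue
        v/=np.linalg.norm(v); v*=np.sign(v[2])
        if not .8<v[2]<.97: continue
        k=(abs((P-a[0])@v)<.003)
        if k.sum()>best: best=k.sum(); K=k
    Q=P[K]; c=Q.mean(0); v=np.linalg.svd(Q-c)[2][2]; v*=np.sign(v[2])
    r=cv2.minAreaRect(Q[:,:2].astype(np.float32)*1000)
    print('inl',best,'n',np.round(v,3),'tilt',np.degrees(np.arccos(v[2])),'az upslope',np.degrees(np.arctan2(-v[1],-v[0])),'c',np.round(c,4),'rect',np.round(r[0],1),np.round(r[1],1),round(r[2],1))
E
```

```text
top 286 c [599.8  62.4] size [ 64.6 101.8] long axis deg -10.3 z 0.0099
top 301 c [ 576.6 -243.4] size [102.7  66.4] long axis deg 15.6 z 0.01
top 566 c [456.3  77.2] size [ 67.7 100.2] long axis deg -17.4 z 0.0103
top 562 c [452.1 -78. ] size [101.2  64.4] long axis deg 2.6 z 0.0102
side 644 c [456.4  74.1] size [ 67.9 100.4] long axis deg -17.3 z 0.0106
side 417 c [600.2  58.9] size [ 65. 100.] long axis deg -9.7 z 0.0107
side 847 c [452.1 -81. ] size [98.9 68.7] long axis deg 2.4 z 0.0103
side 715 c [ 578.3 -246.7] size [101.1  65.1] long axis deg 15.8 z 0.0099
top 65 [ 573.5 -241.8] 29.7 0.0918
top 63 [597.   62.3] 29.3 0.0924
side 293 [ 573.8 -245.5] 30.8 0.088
side 200 [596.4  59.7] 31.5 0.0883
top 703 0.63
inl 339 n [-0.381 -0.137  0.914] tilt 23.892304707263097 az upslope 19.78291813503024 c [0.6134 0.2764 0.0593] rect [611.9 277.8] [102.   53.9] 16.9
side 530 0.97
inl 387 n [-0.406 -0.142  0.903] tilt 25.49290690935845 az upslope 19.254632027017156 c [0.6133 0.2715 0.0594] rect [611.9 271.5] [100.6  54.7] 14.8
```

```bash
cat >> h.py <<'E'
def plan(wps):
    "wps: list of (x,y,z,az or None); prints shift of each from the previous along tool axes at that point"
    o=bot.get_obs(); M=R.from_quat(np.roll(o['tool_rot'],-1)).as_matrix()
    pos=np.array(o['eef_pos']); az=np.degrees(np.arctan2(M[1,0],M[0,0]))
    print('t',round(o['t'],2),'pos',np.round(pos,4),'az',round(az,2),'f',np.round(o['contact_force'],1),'w',round(o['gripper_width'],3),'g',round(o['grasp_force'],1),'tilt',np.round(M[:2,2],4))
    for w in wps:
        a=np.radians(az); d=np.array(w[:3])-pos
        x=np.array([np.cos(a),np.sin(a),0]); y=np.array([np.sin(a),-np.cos(a),0])
        s=0 if w[3] is None else -((w[3]-az+180)%360-180)
        print('->',w,'shift',np.round([d@x,d@y,-d[2]],4),'spin',round(s,1),'dist',round(float(np.linalg.norm(d)),3))
        pos=np.array(w[:3]); az=az-s
E
python3 - <<'E'
from h import *
plan([(.236,-.632,.239,16.3),(.5735,-.2437,.22,None),(.5735,-.2437,.054,None),(.5735,-.2437,.08,None),(.438,.388,.08,None)])
E
```

```text
t 2.1 pos [ 0.2364 -0.6322  0.2393] az 20.5 f [ 0.1  0.1 -0.1] w 1.003 g 0.0 tilt [ 0. -0.]
-> (0.236, -0.632, 0.239, 16.3) shift [-0.0003 -0.0004  0.0003] spin 4.2 dist 0.001
-> (0.5735, -0.2437, 0.22, None) shift [ 0.4329 -0.278   0.019 ] spin 0 dist 0.515
-> (0.5735, -0.2437, 0.054, None) shift [0.    0.    0.166] spin 0 dist 0.166
-> (0.5735, -0.2437, 0.08, None) shift [ 0.     0.    -0.026] spin 0 dist 0.026
-> (0.438, 0.388, 0.08, None) shift [ 0.0472 -0.6443 -0.    ] spin 0 dist 0.646
```

Call:
send_rows(deltas="0 0 0 4.2; 0 0 0 4.2", claw=1, force=40)

```text
t: 2.3
eef_pos: [0.2364, -0.6323, 0.2393]
tool_rot: [0.0, 0.99, 0.141, -0.0]
contact_force: [-0.8, -0.5, -0.3]
gripper_width: 0.998
grasp_force: 0.0
```

Call:
send_rows(deltas="0.028 -0.018 0 0; 0.057 -0.037 0.003 0; 0.086 -0.055 0.005 0; 0.115 -0.073 0.005 0; 0.144 -0.0926 0.006 0")

```text
t: 2.8
eef_pos: [0.3495, -0.5021, 0.2335]
tool_rot: [0.0, 0.99, 0.143, 0.0]
contact_force: [0.5, 0.2, 0.3]
gripper_width: 1.002
grasp_force: 0.0
```

Call:
send_rows(deltas="0.028 -0.018 0 0; 0.057 -0.037 0.003 0; 0.086 -0.055 0.005 0; 0.115 -0.073 0.005 0; 0.144 -0.0926 0.006 0")

```text
t: 3.3
eef_pos: [0.4617, -0.3728, 0.2275]
tool_rot: [0.0, 0.99, 0.143, 0.0]
contact_force: [-0.1, -0.7, -0.1]
gripper_width: 0.997
grasp_force: 0.0
```

Call:
send_rows(deltas="0.028 -0.018 0 0; 0.057 -0.037 0.003 0; 0.086 -0.055 0.005 0; 0.115 -0.073 0.005 0; 0.144 -0.0926 0.006 0")

```text
t: 3.8
eef_pos: [0.574, -0.2436, 0.2215]
tool_rot: [0.0, 0.99, 0.143, 0.0]
contact_force: [1.0, 0.1, -0.1]
gripper_width: 1.004
grasp_force: 0.0
```

```bash
python3 - <<'E'
from h import *
p=cam('side'); save(p,'s1.png',(150,330,150,350),3.5)
plan([(.5735,-.2437,.22,None)])
E
```

```text
t 3.85 pos [ 0.5783 -0.2362  0.2214] az 16.86 f [4.1 4.5 0.6] w 0.997 g 0.0 tilt [0.0034 0.0038]
-> (0.5735, -0.2437, 0.22, None) shift [-0.0068  0.0058  0.0014] spin 0 dist 0.009
```

View pics/s1.png

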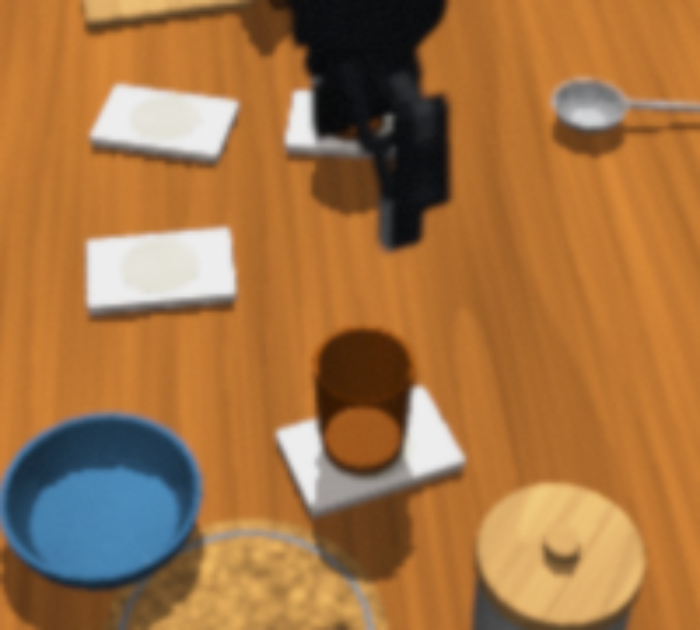

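The crop shows the gripper above cup1 with no contact. The cup's rim is at about (362,365) in the crop. Descending.

Call:
send_rows(deltas="0 0 0.03 0; 0 0 0.065 0; 0 0 0.1 0; 0 0 0.12 0; 0 0 0.13 0")

```text
t: 4.35
eef_pos: [0.5718, -0.2441, 0.0891]
tool_rot: [-0.001, 0.99, 0.143, -0.001]
contact_force: [-0.5, 0.1, 0.4]
gripper_width: 1.0
grasp_force: 0.0
```

```bash
python3 - <<'E'
from h import *
plan([(.5735,-.2437,.054,16.3)])
E
```

```text
t 4.35 pos [ 0.5718 -0.2441  0.0891] az 16.39 f [-0.5  0.1  0.4] w 1.0 g 0.0 tilt [-0.0031  0.0011]
-> (0.5735, -0.2437, 0.054, 16.3) shift [0.0018 0.0001 0.0351] spin 0.1 dist 0.035
```

Call:
send_rows(deltas="0 0 0.018 0; 0 0 0.03 0; 0.001 0 0.036 0; 0.001 0 0.036 0")

```text
t: 4.75
eef_pos: [0.574, -0.244, 0.055]
tool_rot: [-0.0, 0.99, 0.142, -0.0]
contact_force: [0.7, 1.0, -0.6]
gripper_width: 0.996
grasp_force: 0.0
```

Call:
send_rows(deltas="0 0 0 0; 0 0 0 0; 0 0 0 0; 0 0 0 0; 0 0 0 0", claw=0, force=40)

```text
t: 5.25
eef_pos: [0.5748, -0.2443, 0.0566]
tool_rot: [0.0, 0.99, 0.142, 0.001]
contact_force: [-1.0, 1.7, 6.4]
gripper_width: 0.676
grasp_force: 42.8
```

Call:
send_rows(deltas="0 0 0 0; 0 0 0 0; 0 0 0 0")

```text
t: 5.55
eef_pos: [0.5748, -0.2443, 0.0566]
tool_rot: [0.0, 0.99, 0.142, 0.001]
contact_force: [-0.8, 1.1, 6.1]
gripper_width: 0.677
grasp_force: 42.8
```

Call:
send_rows(deltas="0 0 -0.005 0; 0 0 -0.015 0; 0 0 -0.022 0; 0 0 -0.022 0; 0 0 -0.022 0")

```text
t: 6.05
eef_pos: [0.5741, -0.2442, 0.0776]
tool_rot: [0.0, 0.99, 0.142, 0.0]
contact_force: [0.4, 0.5, -2.0]
gripper_width: 0.677
grasp_force: 43.0
```

Call:
send_rows(deltas="0.001 -0.01 0 0; 0.002 -0.03 0 0; 0.004 -0.06 0 0; 0.007 -0.09 0 0; 0.009 -0.12 0 0")

```text
t: 6.55
eef_pos: [0.5482, -0.1244, 0.0769]
tool_rot: [-0.0, 0.99, 0.142, -0.0]
contact_force: [1.5, -0.2, -1.5]
gripper_width: 0.673
grasp_force: 43.1
```

Call:
send_rows(deltas="0.002 -0.03 0 0; 0.004 -0.06 0 0; 0.007 -0.09 0 0; 0.009 -0.12 0 0; 0.011 -0.15 0 0")

```text
t: 7.05
eef_pos: [0.5164, 0.0225, 0.077]
tool_rot: [-0.0, 0.99, 0.142, -0.0]
contact_force: [0.8, -0.0, -1.7]
gripper_width: 0.673
grasp_force: 43.1
```

Call:
send_rows(deltas="0.002 -0.03 0 0; 0.004 -0.06 0 0; 0.007 -0.09 0 0; 0.009 -0.12 0 0; 0.011 -0.15 0 0")

```text
t: 7.55
eef_pos: [0.4847, 0.1694, 0.0771]
tool_rot: [-0.0, 0.99, 0.142, -0.0]
contact_force: [1.1, 0.5, -1.5]
gripper_width: 0.676
grasp_force: 43.1
```

Call:
send_rows(deltas="0.002 -0.03 0 0; 0.004 -0.06 0 0; 0.007 -0.09 0 0; 0.009 -0.12 0 0; 0.011 -0.15 0 0")

```text
t: 8.05
eef_pos: [0.453, 0.3162, 0.077]
tool_rot: [0.0, 0.99, 0.142, -0.0]
contact_force: [0.5, 0.1, -1.3]
gripper_width: 0.677
grasp_force: 43.1
```

Call:
send_rows(deltas="0.002 -0.03 0 0; 0.004 -0.055 0 0; 0.005 -0.07 0 0; 0.005 -0.074 0 0; 0.005 -0.074 0 0")

```text
t: 8.55
eef_pos: [0.4381, 0.3868, 0.077]
tool_rot: [0.0, 0.99, 0.142, -0.0]
contact_force: [-1.5, -1.0, -1.4]
gripper_width: 0.674
grasp_force: 43.1
```

```bash
python3 - <<'E'
from h import *
p=cam('top'); save(p,'t2.png',(120,300,60,360),2.6)
plan([(.438,.388,.054,16.3)])
E
```

```text
t 8.6 pos [0.4386 0.3858 0.077 ] az 16.25 f [ 0.7 -0.3 -0.8] w 0.679 g 43.1 tilt [-0.0002 -0.0014]
-> (0.438, 0.388, 0.054, 16.3) shift [ 0.     -0.0023  0.023 ] spin -0.1 dist 0.023
```

View pics/t2.png

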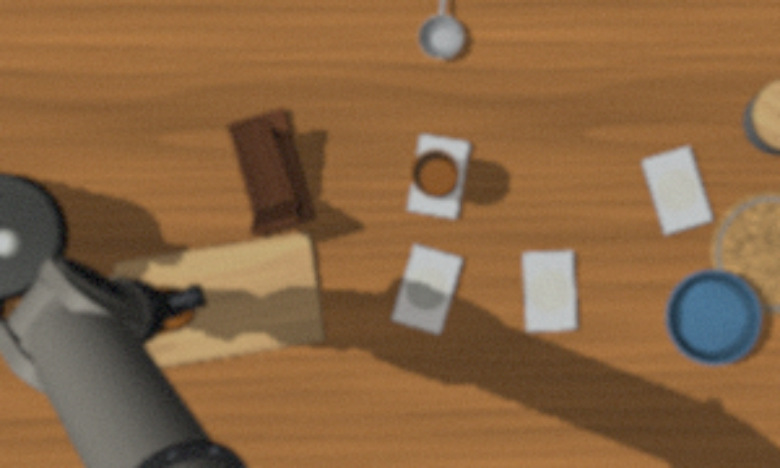

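The cup is held over the board (crop ~178,318). The wrist sits close to the kettle in the top-left, so I'll shift the placing 28 mm toward the saucers.

Call:
send_rows(deltas="-0.002 0.01 0 0; -0.004 0.022 0 0; -0.0045 0.0276 0.005 0; -0.0045 0.0276 0.01 0; -0.0045 0.0276 0.015 0")

```text
t: 9.1
eef_pos: [0.442, 0.359, 0.0618]
tool_rot: [-0.0, 0.99, 0.141, -0.0]
contact_force: [-0.2, 0.7, -0.8]
gripper_width: 0.678
grasp_force: 43.2
```

Call:
send_rows(deltas="0 0 0.003 0; 0 0 0.005 0; 0 0 0.006 0; 0 0 0.007 0; 0 0 0.007 0")

```text
t: 9.6
eef_pos: [0.4418, 0.36, 0.0565]
tool_rot: [-0.0, 0.99, 0.142, 0.0]
contact_force: [-1.7, -1.9, 10.3]
gripper_width: 0.677
grasp_force: 43.6
```

Call:
send_rows(deltas="0 0 -0.001 0; 0 0 -0.001 0; 0 0 -0.001 0; 0 0 -0.001 0; 0 0 -0.001 0", claw=1)

```text
t: 10.1
eef_pos: [0.4418, 0.3594, 0.0562]
tool_rot: [0.0, 0.99, 0.142, -0.0]
contact_force: [-0.5, -0.4, -0.3]
gripper_width: 1.001
grasp_force: 0.0
```

Call:
send_rows(deltas="0 0 -0.01 0; 0 0 -0.03 0; 0 0 -0.06 0; 0 0 -0.09 0; 0 0 -0.1 0")

```text
t: 10.6
eef_pos: [0.4432, 0.3608, 0.1601]
tool_rot: [-0.002, 0.99, 0.142, 0.002]
contact_force: [0.2, -0.1, 0.4]
gripper_width: 1.002
grasp_force: 0.0
```

```bash
python3 - <<'E'
from h import *
plan([(.597,.061,.155,None),(.597,.061,.055,None),(.597,.061,.077,None),(.455,.255,.077,None)])
E
```

```text
t 10.6 pos [0.4432 0.3608 0.1601] az 16.29 f [ 0.2 -0.1  0.4] w 1.002 g 0.0 tilt [0.004  0.0037]
-> (0.597, 0.061, 0.155, None) shift [0.0635 0.3309 0.0051] spin 0 dist 0.337
-> (0.597, 0.061, 0.055, None) shift [0.  0.  0.1] spin 0 dist 0.1
-> (0.597, 0.061, 0.077, None) shift [ 0.     0.    -0.022] spin 0 dist 0.022
-> (0.455, 0.255, 0.077, None) shift [-0.0819 -0.226  -0.    ] spin 0 dist 0.24
```

Call:
send_rows(deltas="0.006 0.03 0 0; 0.013 0.066 0 0; 0.02 0.1 0 0; 0.027 0.135 0 0; 0.033 0.165 0 0")

```text
t: 11.1
eef_pos: [0.5203, 0.2082, 0.1562]
tool_rot: [0.0, 0.99, 0.141, -0.0]
contact_force: [0.0, 0.9, -0.4]
gripper_width: 1.0
grasp_force: 0.0
```

Call:
send_rows(deltas="0.007 0.035 0 0; 0.014 0.07 0 0; 0.021 0.105 0 0; 0.028 0.14 0 0; 0.0322 0.161 0 0")

```text
t: 11.6
eef_pos: [0.5967, 0.0612, 0.1561]
tool_rot: [0.001, 0.99, 0.14, -0.0]
contact_force: [-0.0, 0.5, -0.1]
gripper_width: 1.0
grasp_force: 0.0
```

Call:
send_rows(deltas="0 0.004 0 0; 0 0.004 0.02 0; 0 0.004 0.05 0; 0 0.004 0.075 0; 0 0.004 0.085 0")

```text
t: 12.1
eef_pos: [0.5947, 0.0623, 0.0689]
tool_rot: [-0.0, 0.99, 0.143, -0.002]
contact_force: [-0.8, -0.1, -0.1]
gripper_width: 0.997
grasp_force: 0.0
```

```bash
python3 - <<'E'
from h import *
plan([(.597,.061,.055,16.3)])
E
```

```text
t 12.1 pos [0.5947 0.0623 0.0689] az 16.4 f [-0.8 -0.1 -0.1] w 0.997 g 0.0 tilt [-0.0045  0.0001]
-> (0.597, 0.061, 0.055, 16.3) shift [0.0019 0.0019 0.0139] spin 0.1 dist 0.014
```

Call:
send_rows(deltas="0 0.001 0.007 0; 0 0.001 0.014 0; 0 0.001 0.0145 0")

```text
t: 12.4
eef_pos: [0.5973, 0.0603, 0.0568]
tool_rot: [-0.0, 0.99, 0.142, 0.0]
contact_force: [0.2, 0.3, -0.8]
gripper_width: 1.001
grasp_force: 0.0
```

Call:
send_rows(deltas="0 0 0 0; 0 0 0 0; 0 0 0 0; 0 0 0 0; 0 0 0 0", claw=0, force=40)

```text
t: 12.9
eef_pos: [0.5981, 0.0604, 0.058]
tool_rot: [-0.0, 0.99, 0.142, 0.001]
contact_force: [-2.0, 0.8, 6.6]
gripper_width: 0.679
grasp_force: 42.6
```

Call:
send_rows(deltas="0 0 -0.005 0; 0 0 -0.015 0; 0 0 -0.022 0; 0 0 -0.022 0")

```text
t: 13.3
eef_pos: [0.5982, 0.0601, 0.0803]
tool_rot: [-0.0, 0.99, 0.142, 0.001]
contact_force: [0.4, -0.2, -1.4]
gripper_width: 0.677
grasp_force: 43.1
```

```bash
python3 - <<'E'
from h import *
plan([(.455,.255,.077,16.3)])
E
```

```text
t 13.3 pos [0.5982 0.0601 0.0803] az 16.29 f [ 0.4 -0.2 -1.4] w 0.677 g 43.1 tilt [0.0024 0.0003]
-> (0.455, 0.255, 0.077, 16.3) shift [-0.0828 -0.2272  0.0033] spin -0.0 dist 0.242
```

Call:
send_rows(deltas="-0.004 -0.01 0 0; -0.013 -0.035 0 0; -0.023 -0.063 0 0; -0.033 -0.09 0 0; -0.043 -0.118 0 0")

```text
t: 13.8
eef_pos: [0.5212, 0.1625, 0.0784]
tool_rot: [-0.0, 0.99, 0.142, -0.0]
contact_force: [0.4, 0.1, -1.7]
gripper_width: 0.679
grasp_force: 43.2
```

Call:
send_rows(deltas="-0.01 -0.028 0 0; -0.02 -0.055 0 0; -0.03 -0.082 0 0; -0.037 -0.102 0 0; -0.04 -0.109 0 0")

```text
t: 14.3
eef_pos: [0.4514, 0.2572, 0.0786]
tool_rot: [-0.0, 0.99, 0.144, -0.001]
contact_force: [0.5, -0.1, -1.9]
gripper_width: 0.685
grasp_force: 43.2
```

Call:
send_rows(deltas="0 0 0.005 0; 0 0 0.012 0; 0 0 0.018 0; 0 0 0.02 0; 0 0 0.022 0")

```text
t: 14.8
eef_pos: [0.4546, 0.2534, 0.0577]
tool_rot: [0.001, 0.99, 0.141, -0.0]
contact_force: [-7.7, -5.1, 32.8]
gripper_width: 0.683
grasp_force: 44.4
```

Call:
send_rows(deltas="0 0 -0.001 0; 0 0 -0.002 0; 0 0 -0.002 0")

```text
t: 15.1
eef_pos: [0.4542, 0.2543, 0.0587]
tool_rot: [-0.0, 0.99, 0.141, 0.0]
contact_force: [-0.1, 0.0, -0.6]
gripper_width: 0.682
grasp_force: 43.0
```

Call:
send_rows(deltas="0 0 0 0; 0 0 0 0; 0 0 0 0; 0 0 0 0; 0 0 0 0", claw=1)

```text
t: 15.6
eef_pos: [0.454, 0.2546, 0.0588]
tool_rot: [-0.0, 0.99, 0.142, 0.0]
contact_force: [0.6, 0.5, -0.3]
gripper_width: 1.0
grasp_force: 0.0
```

Call:
send_rows(deltas="0 0 -0.01 0; 0 0 -0.03 0; 0 0 -0.06 0; 0 0 -0.09 0; 0 0 -0.1 0")

```text
t: 16.1
eef_pos: [0.4554, 0.2557, 0.1624]
tool_rot: [-0.001, 0.99, 0.142, 0.002]
contact_force: [0.4, 1.2, -0.5]
gripper_width: 0.997
grasp_force: 0.0
```

```bash
python3 - <<'E'
from h import *
p=cam('side'); save(p,'s3.png',(90,240,140,300),4)
whites('side',p)
whites('top')
plan([(.456,.0757,.155,-17.3)])
E
```

```text
side 638 c [457.   76.5] size [ 70.8 101.4] long axis deg -16.3 z 0.0106
side 639 c [600.1  60.4] size [ 70.1 100.3] long axis deg -12.0 z 0.0107
side 853 c [452.  -80.8] size [99.1 69.2] long axis deg 2.5 z 0.0102
side 1176 c [ 578.7 -246.1] size [101.   67.1] long axis deg 16.3 z 0.01
top 551 c [599.6  61.6] size [ 67.1 101. ] long axis deg -8.9 z 0.0102
top 544 c [ 578.1 -243.3] size [98.9 65.6] long axis deg 15.9 z 0.0096
top 572 c [456.1  77.6] size [67.2 99.6] long axis deg -16.7 z 0.0096
top 566 c [451.  -78.5] size [ 66.3 102.3] long axis deg -0.7 z 0.01
t 16.2 pos [0.4549 0.2552 0.1607] az 16.29 f [ 0.6 -0.2 -0.1] w 1.0 g 0.0 tilt [0.0032 0.0021]
-> (0.456, 0.0757, 0.155, -17.3) shift [-0.0493  0.1726  0.0057] spin 33.6 dist 0.18
```

View pics/s3.png

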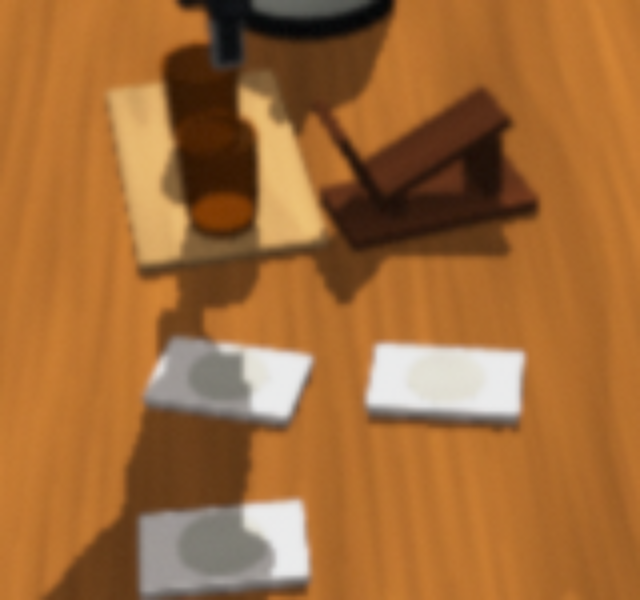

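Both cups stand upright on the board (crop ~220,225 and 200,130), clear of the rack. Next, the saucer at (0.600, 0.061).

```bash
python3 - <<'E'
from h import *
print(bot.tips_ahead)
plan([(.600,.061,.155,-10.4),(.600,.061,.012,None)])
E
```

```text
0.008
t 16.2 pos [0.4549 0.2552 0.1607] az 16.29 f [ 0.6 -0.2 -0.1] w 1.0 g 0.0 tilt [0.0032 0.0021]
-> (0.6, 0.061, 0.155, -10.4) shift [0.0848 0.2271 0.0057] spin 26.7 dist 0.243
-> (0.6, 0.061, 0.012, None) shift [0.    0.    0.143] spin 0 dist 0.143
```

Call:
send_rows(deltas="0.011 0.03 0 5; 0.022 0.06 0 10; 0.036 0.095 0 15; 0.05 0.13 0 20; 0.063 0.165 0 24")

```text
t: 16.7
eef_pos: [0.5606, 0.1125, 0.1573]
tool_rot: [0.001, 0.998, -0.069, -0.001]
contact_force: [0.0, 0.5, 0.6]
gripper_width: 0.997
grasp_force: 0.0
```

```bash
python3 - <<'E'
from h import *
plan([(.600,.061,.155,-10.4),(.600,.061,.012,None)])
E
```

```text
t 16.7 pos [0.5606 0.1125 0.1573] az -7.87 f [0.  0.5 0.6] w 0.997 g 0.0 tilt [-0.0022 -0.0009]
-> (0.6, 0.061, 0.155, -10.4) shift [0.0461 0.0456 0.0023] spin 2.5 dist 0.065
-> (0.6, 0.061, 0.012, None) shift [0.    0.    0.143] spin 0 dist 0.143
```

Call:
send_rows(deltas="0.02 0.02 0.01 1; 0.038 0.038 0.03 2.5; 0.046 0.0455 0.06 2.5; 0.046 0.0455 0.09 2.5; 0.046 0.0455 0.11 2.5")

```text
t: 17.2
eef_pos: [0.5981, 0.0616, 0.045]
tool_rot: [0.001, 0.996, -0.089, -0.002]
contact_force: [-1.0, 0.1, 0.0]
gripper_width: 0.997
grasp_force: 0.0
```

Call:
send_rows(deltas="0 0 0.005 0; 0 0 0.01 0; 0 0 0.015 0; 0 0 0.02 0")

```text
t: 17.6
eef_pos: [0.6009, 0.0629, 0.0294]
tool_rot: [-0.0, 0.996, -0.089, 0.001]
contact_force: [-0.7, -0.7, 0.7]
gripper_width: 1.0
grasp_force: 0.0
```

```bash
python3 - <<'E'
from h import *
plan([(.600,.061,.01,-10.4)])
p=cam('side'); save(p,'s4.png',(140,230,210,320),6)
E
```

```text
t 17.6 pos [0.6009 0.0629 0.0294] az -10.19 f [-0.7 -0.7  0.7] w 1.0 g 0.0 tilt [0.0017 0.0003]
-> (0.6, 0.061, 0.01, -10.4) shift [-0.0005  0.002   0.0194] spin 0.2 dist 0.019
```

View pics/s4.png

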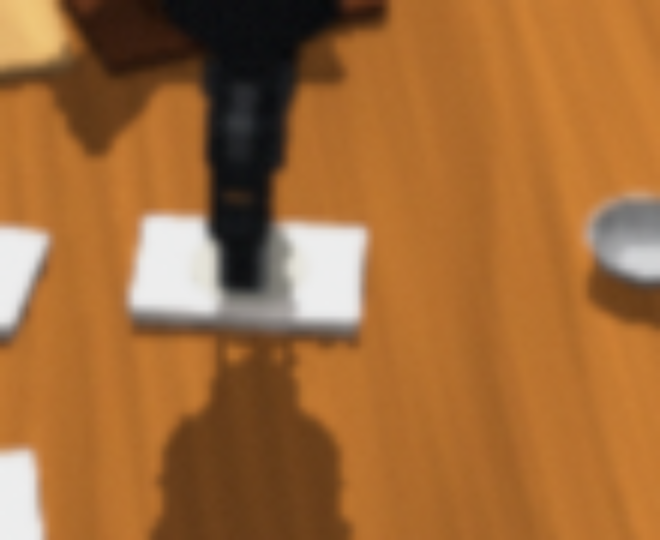

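The fingers straddle the saucer near its middle (finger tip at ~245,285). Lowering.

Call:
send_rows(deltas="0 0.0015 0.008 0; 0 0.0015 0.014 0; 0 0.0015 0.017 0; 0 0.0015 0.019 0; 0 0.0015 0.019 0")

```text
t: 18.15
eef_pos: [0.5998, 0.0612, 0.0095]
tool_rot: [0.0, 0.996, -0.089, -0.0]
contact_force: [0.0, 0.3, -1.4]
gripper_width: 0.999
grasp_force: 0.0
```

Call:
send_rows(deltas="0 0 0 0; 0 0 0 0; 0 0 0 0; 0 0 0 0; 0 0 0 0", claw=0, force=40)

```text
t: 18.65
eef_pos: [0.6002, 0.0613, 0.0107]
tool_rot: [-0.0, 0.996, -0.089, 0.0]
contact_force: [-2.7, 0.6, 5.2]
gripper_width: 0.718
grasp_force: 41.9
```

Call:
send_rows(deltas="0 0 -0.005 0; 0 0 -0.01 0; 0 0 -0.02 0; 0 0 -0.03 0; 0 0 -0.03 0")

```text
t: 19.15
eef_pos: [0.6013, 0.0613, 0.0418]
tool_rot: [-0.0, 0.996, -0.089, 0.002]
contact_force: [0.1, 0.1, -1.1]
gripper_width: 0.719
grasp_force: 43.7
```

```bash
cat >> h.py <<'E'
O=np.array([.565,.2615]); YAW=16.3
def rk(xs,z,dz=.0055):
    "TCP position for saucer centre at shelf coords xs,z (m)"
    c,s=np.cos(np.radians(25)),np.sin(np.radians(25))
    X=xs*c-z*s; H=.036+xs*s+z*c; a=np.radians(YAW)
    return (round(O[0]+X*np.cos(a),4),round(O[1]+X*np.sin(a),4),round(H+dz,4),None)
E
python3 - <<'E'
from h import *
a=rk(.062,.005); b=rk(.05,.005); print(a,b)
plan([(.601,.061,.121,None),(a[0],a[1],.121,16.3),a,b])
E
```

```text
(np.float64(0.6169), np.float64(0.2767), np.float64(0.0722), None) (np.float64(0.6065), np.float64(0.2736), np.float64(0.0672), None)
t 19.15 pos [0.6013 0.0613 0.0418] az -10.21 f [ 0.1  0.1 -1.1] w 0.719 g 43.7 tilt [0.0033 0.0006]
-> (0.601, 0.061, 0.121, None) shift [-0.0002  0.0004 -0.0792] spin 0 dist 0.079
-> (np.float64(0.6169), np.float64(0.2767), 0.121, 16.3) shift [-0.0226 -0.2151 -0.    ] spin -26.5 dist 0.216
-> (np.float64(0.6169), np.float64(0.2767), np.float64(0.0722), None) shift [0.     0.     0.0488] spin 0 dist 0.049
-> (np.float64(0.6065), np.float64(0.2736), np.float64(0.0672), None) shift [-0.0109  0.0001  0.005 ] spin 0 dist 0.012
```

Call:
send_rows(deltas="0 0 -0.015 0; 0 0 -0.035 0; 0 0 -0.06 0; 0 0 -0.075 0; 0 0 -0.079 0")

```text
t: 19.65
eef_pos: [0.6012, 0.0614, 0.1211]
tool_rot: [-0.0, 0.996, -0.089, 0.002]
contact_force: [-0.6, 0.1, -1.3]
gripper_width: 0.717
grasp_force: 43.9
```

Call:
send_rows(deltas="-0.002 -0.02 0 -4; -0.005 -0.05 0 -9; -0.009 -0.085 0 -14; -0.0126 -0.12 0 -19; -0.016 -0.15 0 -24")

```text
t: 20.15
eef_pos: [0.6092, 0.2174, 0.1176]
tool_rot: [-0.001, 0.992, 0.126, -0.001]
contact_force: [0.2, 0.7, -0.8]
gripper_width: 0.72
grasp_force: 43.9
```

```bash
python3 - <<'E'
from h import *
a=rk(.062,.005)
plan([(a[0],a[1],.105,16.3)])
E
```

```text
t 20.15 pos [0.6092 0.2174 0.1176] az 14.43 f [ 0.2  0.7 -0.8] w 0.72 g 43.9 tilt [-0.0021  0.0017]
-> (np.float64(0.6169), np.float64(0.2767), 0.105, 16.3) shift [ 0.0222 -0.0555  0.0126] spin -1.9 dist 0.061
```

Call:
send_rows(deltas="0.008 -0.02 0 -1; 0.016 -0.04 0 -2.2; 0.021 -0.053 0 -2.2; 0.021 -0.055 0.004 -2.2; 0.021 -0.055 0.008 -2.2")

```text
t: 20.65
eef_pos: [0.618, 0.2695, 0.1103]
tool_rot: [0.0, 0.99, 0.139, -0.0]
contact_force: [-0.5, 0.2, -1.7]
gripper_width: 0.718
grasp_force: 43.9
```

```bash
python3 - <<'E'
from h import *
a=rk(.062,.005)
p=cam('side'); save(p,'s5.png',(90,190,190,300),5.5)
plan([(a[0],a[1],.105,16.3),a])
E
```

```text
t 20.7 pos [0.6177 0.2683 0.1094] az 15.9 f [ 0.4 -0.5 -1.1] w 0.716 g 43.9 tilt [-0.0014 -0.002 ]
-> (np.float64(0.6169), np.float64(0.2767), 0.105, 16.3) shift [ 0.0015 -0.0083  0.0044] spin -0.4 dist 0.01
-> (np.float64(0.6169), np.float64(0.2767), np.float64(0.0722), None) shift [0.     0.     0.0328] spin 0 dist 0.033
```

View pics/s5.png

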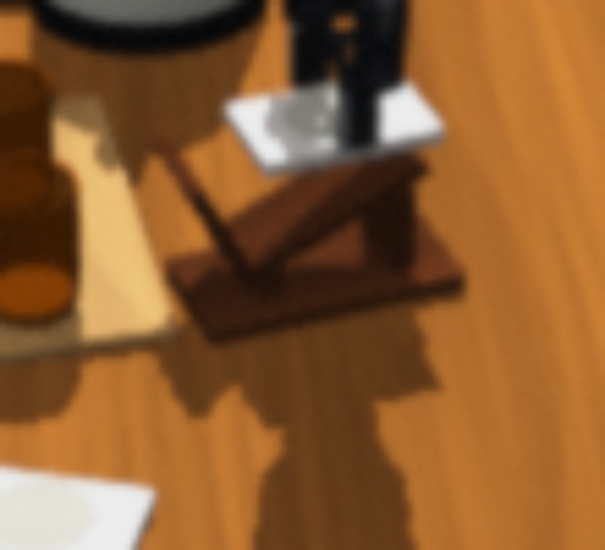

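The saucer is held level just above the shelf (crop ~335,125), with its end in line with the rack. Lowering to tilt it onto the slope.

Call:
send_rows(deltas="0.001 -0.005 0 -0.4; 0.001 -0.0083 0.003 -0.4; 0.001 -0.0083 0.008 -0.4; 0.001 -0.0083 0.013 -0.4; 0.001 -0.0083 0.018 -0.4", force=30)

```text
t: 21.2
eef_pos: [0.6167, 0.278, 0.0923]
tool_rot: [0.0, 0.99, 0.142, -0.0]
contact_force: [0.2, 0.4, 0.4]
gripper_width: 0.72
grasp_force: 44.1
```

Call:
send_rows(deltas="0 0 0.004 0; 0 0 0.008 0; 0 0 0.012 0; 0 0 0.015 0; 0 0 0.015 0")

```text
t: 21.7
eef_pos: [0.6167, 0.2782, 0.0771]
tool_rot: [0.0, 0.99, 0.143, -0.0]
contact_force: [-0.6, -0.5, 0.1]
gripper_width: 0.698
grasp_force: 32.4
```

Call:
send_rows(deltas="0 0 0.002 0; 0 0 0.004 0; 0 0 0.005 0; 0 0 0.006 0; 0 0 0.006 0")

```text
t: 22.2
eef_pos: [0.6173, 0.2785, 0.0757]
tool_rot: [-0.0, 0.99, 0.142, 0.001]
contact_force: [-11.3, -5.8, 26.0]
gripper_width: 0.7
grasp_force: 47.9
```

```bash
python3 - <<'E'
from h import *
a=rk(.062,.005)
p=cam('side'); save(p,'s6.png',(90,190,190,300),5.5)
plan([a,rk(.05,.005)])
E
```

```text
t 22.25 pos [0.6173 0.2785 0.0757] az 16.38 f [-11.6  -4.6  25.3] w 0.694 g 47.7 tilt [0.0015 0.0004]
-> (np.float64(0.6169), np.float64(0.2767), np.float64(0.0722), None) shift [-0.0009  0.0016  0.0035] spin 0 dist 0.004
-> (np.float64(0.6065), np.float64(0.2736), np.float64(0.0672), None) shift [-0.0109  0.      0.005 ] spin 0 dist 0.012
```

View pics/s6.png

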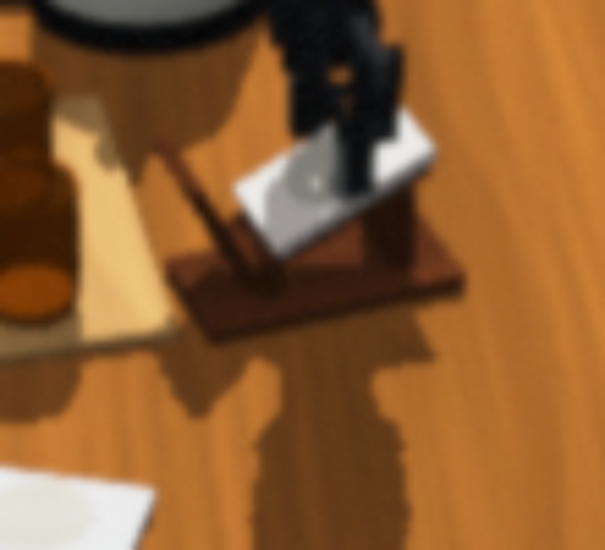

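The saucer now lies flush on the slope (crop ~340,180), a centimetre or so from the backstop. Sliding it down.

Call:
send_rows(deltas="0 0.001 -0.003 0; -0.003 0.001 -0.0015 0; -0.006 0.001 0 0; -0.009 0.001 0.0015 0; -0.0105 0.001 0.002 0")

```text
t: 22.75
eef_pos: [0.6104, 0.276, 0.0728]
tool_rot: [-0.001, 0.99, 0.143, 0.004]
contact_force: [1.2, 0.7, 9.7]
gripper_width: 0.696
grasp_force: 39.3
```

Call:
send_rows(deltas="-0.001 0 0.0005 0; -0.002 0 0.001 0; -0.003 0 0.0015 0; -0.003 0 0.0015 0")

```text
t: 23.15
eef_pos: [0.6077, 0.2753, 0.0715]
tool_rot: [-0.001, 0.99, 0.142, 0.004]
contact_force: [0.8, -0.8, 12.1]
gripper_width: 0.701
grasp_force: 40.0
```

Call:
send_rows(deltas="-0.001 0 0.0005 0; -0.002 0 0.001 0; -0.003 0 0.0015 0; -0.003 0 0.0015 0")

```text
t: 23.55
eef_pos: [0.6051, 0.2746, 0.0701]
tool_rot: [-0.002, 0.99, 0.142, 0.004]
contact_force: [0.8, 0.5, 13.3]
gripper_width: 0.695
grasp_force: 40.4
```

Call:
send_rows(deltas="-0.001 0 0.0005 0; -0.002 0 0.001 0; -0.003 0 0.0015 0; -0.003 0 0.0015 0")

```text
t: 23.95
eef_pos: [0.6045, 0.2744, 0.0698]
tool_rot: [-0.002, 0.99, 0.142, 0.007]
contact_force: [4.3, 1.0, 15.2]
gripper_width: 0.695
grasp_force: 40.8
```

Call:
send_rows(deltas="-0.001 0 0 0; -0.002 0 0.0005 0; -0.002 0 0.0005 0")

```text
t: 24.25
eef_pos: [0.6044, 0.2743, 0.0698]
tool_rot: [-0.003, 0.99, 0.142, 0.009]
contact_force: [8.7, 2.3, 12.8]
gripper_width: 0.695
grasp_force: 39.1
```

Call:
send_rows(deltas="0 0 0 0; 0 0 0 0; 0 0 0 0; 0 0 0 0", claw=0.85)

```text
t: 24.65
eef_pos: [0.5957, 0.2711, 0.064]
tool_rot: [0.0, 0.99, 0.143, -0.001]
contact_force: [-1.2, -0.1, -0.2]
gripper_width: 0.85
grasp_force: 0.0
```

Call:
send_rows(deltas="0 0 -0.01 0; 0 0 -0.025 0; 0 0 -0.05 0; 0 0 -0.075 0; 0 0 -0.08 0", claw=1)

```text
t: 25.15
eef_pos: [0.5985, 0.2725, 0.1496]
tool_rot: [-0.001, 0.99, 0.143, 0.003]
contact_force: [0.5, 0.5, 1.0]
gripper_width: 0.997
grasp_force: 0.0
```

```bash
cat >> h.py <<'E'
def rackwhite(n,p=None):
    p=p or cam(n); W=cloud(p); hsv=cv2.cvtColor(p['img'],cv2.COLOR_RGB2HSV)
    m=(hsv[...,1]<80)&(hsv[...,2]>80)&(W[...,2]>.04)&(W[...,2]<.16)&(np.hypot(W[...,0]-.612,W[...,1]-.275)<.085)
    P=W[m]; c=P.mean(0); v=np.linalg.svd(P-c)[2]; nn=v[2]*np.sign(v[2][2])
    k=abs((P-c)@nn)<.004; P=P[k]; c=P.mean(0); v=np.linalg.svd(P-c)[2]; nn=v[2]*np.sign(v[2][2])
    a=np.radians(YAW); D=P[:,:2]-O; X=D@[np.cos(a),np.sin(a)]; Y=D@[-np.sin(a),np.cos(a)]; Hh=P[:,2]-.036
    cs,sn=np.cos(np.radians(25)),np.sin(np.radians(25)); xs=X*cs+Hh*sn; zs=-X*sn+Hh*cs
    r=cv2.minAreaRect(np.c_[xs,Y].astype(np.float32)*1000)
    print(n,len(P),'rackframe rect',np.round(r[0],1),np.round(r[1],1),round(r[2],1),'z med',round(float(np.median(zs))*1000,1),'tilt',round(np.degrees(np.arccos(nn[2])),1),'az',round(np.degrees(np.arctan2(-nn[1],-nn[0])),1),'xs min',np.round(np.percentile(xs,1)*1000,1))
    return p
E
python3 - <<'E'
from h import *
plan([(.456,.0765,.155,-17),])
p=rackwhite('side'); save(p,'s7.png',(90,190,190,300),5.5); rackwhite('top')
whites('side',p)
E
```

```text
t 25.15 pos [0.5985 0.2725 0.1496] az 16.39 f [0.5 0.5 1. ] w 0.997 g 0.0 tilt [0.0062 0.0033]
-> (0.456, 0.0765, 0.155, -17) shift [-0.192   0.1478 -0.0054] spin 33.4 dist 0.242
side 453 rackframe rect [51.8 -0.6] [103.9  69.3] 1.7 z med 10.4 tilt 24.3 az 16.8 xs min 3.1
top 215 rackframe rect [50.3 -4.2] [ 52.  101.4] 89.9 z med 9.3 tilt 23.9 az 18.0 xs min 0.4
side 644 c [456.2  75. ] size [ 66.6 100.7] long axis deg -15.9 z 0.0107
side 855 c [451.9 -80.3] size [98.9 67.5] long axis deg 2.5 z 0.0102
side 1170 c [ 579.  -246.7] size [102.1  66. ] long axis deg 16.3 z 0.0099
```

View pics/s7.png

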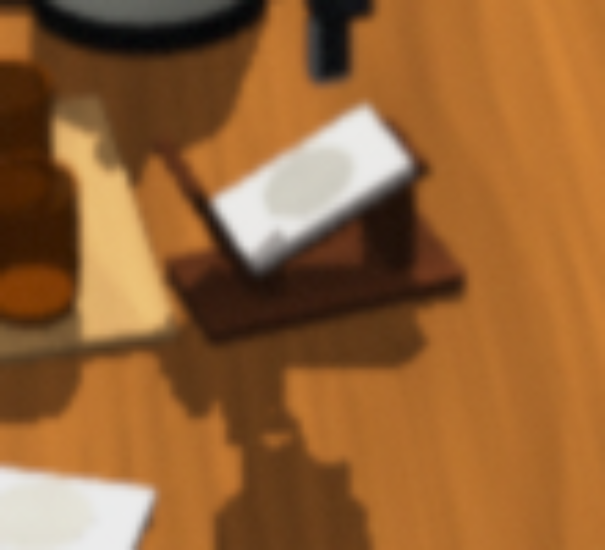

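The first saucer lies flat, up against the backstop and square (crop ~310,190). Going for the second, at (0.456, 0.076).

Call:
send_rows(deltas="-0.02 0.016 0 5; -0.05 0.04 0 11; -0.085 0.066 0 17; -0.12 0.093 0 23; -0.15 0.117 0 28")

```text
t: 25.75
eef_pos: [0.4831, 0.1146, 0.1438]
tool_rot: [0.001, 0.995, -0.103, -0.001]
contact_force: [-0.4, 0.7, 0.6]
gripper_width: 0.997
grasp_force: 0.0
```

Call:
send_rows(deltas="0 0 0 3; 0 0 0 5.2; 0 0 0 5.2")

```text
t: 26.05
eef_pos: [0.4848, 0.1163, 0.1442]
tool_rot: [0.0, 0.989, -0.146, -0.001]
contact_force: [0.1, 0.0, 0.2]
gripper_width: 0.998
grasp_force: 0.0
```

```bash
python3 - <<'E'
from h import *
plan([(.456,.0763,.155,-16.8),(.456,.0763,.0095,None)])
E
```

```text
t 26.05 pos [0.4848 0.1163 0.1442] az -16.83 f [0.1 0.  0.2] w 0.998 g 0.0 tilt [-0.0012 -0.0006]
-> (0.456, 0.0763, 0.155, -16.8) shift [-0.0159  0.0466 -0.0108] spin -0.0 dist 0.05
-> (0.456, 0.0763, 0.0095, None) shift [0.     0.     0.1455] spin 0 dist 0.145
```

Call:
send_rows(deltas="-0.006 0.018 0 0; -0.013 0.038 0.01 0; -0.016 0.0466 0.035 0; -0.016 0.0466 0.065 0; -0.016 0.0466 0.09 0")

```text
t: 26.55
eef_pos: [0.4561, 0.0765, 0.0534]
tool_rot: [0.0, 0.989, -0.146, -0.0]
contact_force: [-0.0, -0.1, 0.1]
gripper_width: 1.002
grasp_force: 0.0
```

Call:
send_rows(deltas="0 0 0.015 0; 0 0 0.03 0; 0 0 0.038 0; 0 0 0.04 0; 0 0 0.04 0")

```text
t: 27.05
eef_pos: [0.4567, 0.0768, 0.0147]
tool_rot: [0.0, 0.989, -0.146, -0.0]
contact_force: [-1.3, -0.6, 0.4]
gripper_width: 0.998
grasp_force: 0.0
```

```bash
python3 - <<'E'
from h import *
plan([(.456,.0763,.0095,-16.8)])
E
```

```text
t 27.05 pos [0.4567 0.0768 0.0147] az -16.77 f [-1.3 -0.6  0.4] w 0.998 g 0.0 tilt [-0.0004 -0.0001]
-> (0.456, 0.0763, 0.0095, -16.8) shift [-0.0005  0.0007  0.0052] spin 0.0 dist 0.005
```

Call:
send_rows(deltas="0 0 0.003 0; 0 0 0.005 0; 0 0 0.005 0")

```text
t: 27.35
eef_pos: [0.4568, 0.0768, 0.0099]
tool_rot: [-0.0, 0.989, -0.146, 0.0]
contact_force: [-0.8, 0.2, -0.6]
gripper_width: 1.0
grasp_force: 0.0
```

Call:
send_rows(deltas="0 0 0 0; 0 0 0 0; 0 0 0 0; 0 0 0 0; 0 0 0 0", claw=0, force=40)

```text
t: 27.85
eef_pos: [0.4569, 0.0768, 0.0106]
tool_rot: [-0.0, 0.989, -0.146, 0.0]
contact_force: [-2.8, -1.2, 9.2]
gripper_width: 0.721
grasp_force: 40.9
```

Call:
send_rows(deltas="0 0 -0.01 0; 0 0 -0.03 0; 0 0 -0.06 0; 0 0 -0.09 0; 0 0 -0.11 0")

```text
t: 28.35
eef_pos: [0.4571, 0.0768, 0.1221]
tool_rot: [-0.0, 0.989, -0.146, 0.001]
contact_force: [0.5, -0.6, -1.3]
gripper_width: 0.717
grasp_force: 43.9
```

```bash
python3 - <<'E'
from h import *
a=rk(.062,.015,.009)
plan([(a[0],a[1],.12,16.3),a])
E
```

```text
t 28.35 pos [0.4571 0.0768 0.1221] az -16.81 f [ 0.5 -0.6 -1.3] w 0.717 g 43.9 tilt [0.0019 0.0006]
-> (np.float64(0.6128), np.float64(0.2755), 0.12, 16.3) shift [ 0.0915 -0.2353  0.0021] spin -33.1 dist 0.252
-> (np.float64(0.6128), np.float64(0.2755), np.float64(0.0848), None) shift [0.     0.     0.0352] spin 0 dist 0.035
```

Call:
send_rows(deltas="0.008 -0.02 0 -4; 0.018 -0.048 0 -10; 0.031 -0.08 0 -16; 0.044 -0.113 0 -22; 0.056 -0.145 0 -28")

```text
t: 28.85
eef_pos: [0.5529, 0.2003, 0.1203]
tool_rot: [0.0, 0.995, 0.1, 0.0]
contact_force: [-0.1, 0.1, -1.3]
gripper_width: 0.719
grasp_force: 43.9
```

Call:
send_rows(deltas="0 0 0 -3; 0 0 0 -5.1; 0 0 0 -5.1")

```text
t: 29.15
eef_pos: [0.552, 0.1992, 0.1199]
tool_rot: [0.0, 0.99, 0.142, -0.0]
contact_force: [-0.0, -1.2, -0.5]
gripper_width: 0.717
grasp_force: 43.9
```

```bash
python3 - <<'E'
from h import *
a=rk(.062,.015,.009)
plan([(a[0],a[1],.12,16.3),a])
E
```

```text
t 29.15 pos [0.552  0.1992 0.1199] az 16.32 f [-0.  -1.2 -0.5] w 0.717 g 43.9 tilt [-0.0005 -0.0003]
-> (np.float64(0.6128), np.float64(0.2755), 0.12, 16.3) shift [ 0.0798 -0.0561 -0.0001] spin 0.0 dist 0.098
-> (np.float64(0.6128), np.float64(0.2755), np.float64(0.0848), None) shift [0.     0.     0.0352] spin 0 dist 0.035
```

Call:
send_rows(deltas="0.02 -0.014 0 0; 0.04 -0.028 0 0; 0.06 -0.042 0 0; 0.075 -0.053 0 0; 0.08 -0.0573 0 0")

```text
t: 29.65
eef_pos: [0.6134, 0.2785, 0.12]
tool_rot: [-0.0, 0.99, 0.142, 0.0]
contact_force: [-0.6, -0.1, -1.1]
gripper_width: 0.717
grasp_force: 43.9
```

Call:
send_rows(deltas="0 0 0.003 0; 0 0 0.009 0; 0 0 0.015 0; 0 0 0.02 0; 0 0 0.024 0", force=30)

```text
t: 30.15
eef_pos: [0.6123, 0.2759, 0.0953]
tool_rot: [0.0, 0.99, 0.141, -0.001]
contact_force: [-2.7, -2.2, 4.3]
gripper_width: 0.721
grasp_force: 44.4
```

Call:
send_rows(deltas="0 0 0.004 0; 0 0 0.008 0; 0 0 0.011 0; 0 0 0.011 0")

```text
t: 30.55
eef_pos: [0.6124, 0.2764, 0.0847]
tool_rot: [0.0, 0.99, 0.142, -0.001]
contact_force: [-4.8, -1.8, 4.1]
gripper_width: 0.705
grasp_force: 31.4
```

Call:
send_rows(deltas="0 0 0.001 0; 0 0 0.002 0; 0 0 0.003 0; 0 0 0.003 0")

```text
t: 30.95
eef_pos: [0.6127, 0.2764, 0.0843]
tool_rot: [0.0, 0.99, 0.141, -0.0]
contact_force: [-10.3, -4.9, 19.5]
gripper_width: 0.703
grasp_force: 38.7
```

Call:
send_rows(deltas="0 0 0.001 0; 0 0 0.002 0; 0 0 0.003 0; 0 0 0.003 0")

```text
t: 31.35
eef_pos: [0.614, 0.2769, 0.0818]
tool_rot: [-0.0, 0.99, 0.142, 0.001]
contact_force: [-8.0, -4.3, 18.5]
gripper_width: 0.706
grasp_force: 78.4
```

Call:
send_rows(deltas="0 0 -0.003 0; -0.003 0 -0.002 0; -0.006 0 -0.0005 0; -0.009 0 0.001 0; -0.011 0 0.002 0")

```text
t: 31.85
eef_pos: [0.6062, 0.275, 0.0799]
tool_rot: [-0.001, 0.99, 0.142, 0.004]
contact_force: [1.3, -0.3, 10.6]
gripper_width: 0.707
grasp_force: 80.1
```

Call:
send_rows(deltas="-0.002 0 0.001 0; -0.004 0 0.002 0; -0.006 0 0.0028 0; -0.006 0 0.0028 0")

```text
t: 32.25
eef_pos: [0.6023, 0.2739, 0.0777]
tool_rot: [-0.002, 0.99, 0.142, 0.006]
contact_force: [5.7, 0.7, 10.2]
gripper_width: 0.702
grasp_force: 79.1
```

```bash
python3 - <<'E'
from h import *
plan([]); p=rackwhite('side'); save(p,'s8.png',(90,190,190,300),5.5)
E
```

```text
t 32.25 pos [0.6023 0.2739 0.0777] az 16.28 f [ 5.7  0.7 10.2] w 0.702 g 79.1 tilt [0.0122 0.0053]
side 307 rackframe rect [52.1 -0.5] [ 69.6 100.2] 88.4 z med 22.3 tilt 23.2 az 21.7 xs min 2.7
```

View pics/s8.png

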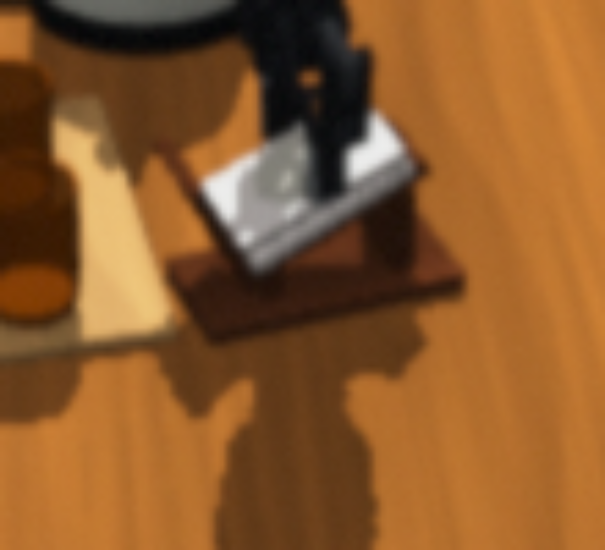

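The second saucer is stacked flat with its edges aligned to the first (crop ~310,200), nearly at the backstop. One more push, then release.

Call:
send_rows(deltas="-0.002 0 0.001 0; -0.004 0 0.002 0; -0.005 0 0.002 0; -0.005 0 0.002 0")

```text
t: 32.7
eef_pos: [0.6021, 0.2739, 0.0776]
tool_rot: [-0.003, 0.99, 0.141, 0.011]
contact_force: [14.5, 3.8, 9.1]
gripper_width: 0.705
grasp_force: 79.2
```

Call:
send_rows(deltas="0 0 0 0; 0 0 0 0; 0 0 0 0; 0 0 0 0", claw=0.85)

```text
t: 33.1
eef_pos: [0.591, 0.2704, 0.0712]
tool_rot: [0.0, 0.99, 0.142, -0.001]
contact_force: [0.1, 0.2, -0.1]
gripper_width: 0.85
grasp_force: 0.0
```

Call:
send_rows(deltas="0 0 -0.01 0; 0 0 -0.025 0; 0 0 -0.05 0; 0 0 -0.075 0; 0 0 -0.08 0", claw=1)

```text
t: 33.6
eef_pos: [0.5939, 0.2718, 0.1568]
tool_rot: [-0.001, 0.99, 0.142, 0.003]
contact_force: [0.8, -0.1, 0.1]
gripper_width: 0.998
grasp_force: 0.0
```

```bash
python3 - <<'E'
from h import *
p=rackwhite('side'); whites('side',p); p=rackwhite('top');whites('top',p)
plan([(.4515,-.0795,.15,1),(.4515,-.0795,.0095,None)])
E
```

```text
side 400 rackframe rect [51.7 -1.2] [68.3 98.6] 88.3 z med 20.2 tilt 23.9 az 25.9 xs min 2.9
side 846 c [452.2 -79.7] size [98.1 68.4] long axis deg 1.8 z 0.0102
side 1175 c [ 578.3 -246.6] size [101.   66.4] long axis deg 15.9 z 0.0099
top 210 rackframe rect [50.5 -2.8] [ 55.5 101.6] 89.5 z med 18.9 tilt 21.6 az 12.1 xs min 0.6
top 550 c [ 576.9 -243. ] size [102.2  65.4] long axis deg 17.5 z 0.0098
top 577 c [452.2 -79.3] size [102.5  66.5] long axis deg 2.4 z 0.01
t 33.7 pos [0.5927 0.2711 0.1541] az 16.3 f [-0.2 -0.9 -0. ] w 0.999 g 0.0 tilt [0.0031 0.0016]
-> (0.4515, -0.0795, 0.15, 1) shift [-0.2339  0.2969  0.0041] spin 15.3 dist 0.378
-> (0.4515, -0.0795, 0.0095, None) shift [0.     0.     0.1405] spin 0 dist 0.14
```

Call:
send_rows(deltas="-0.015 0.02 0 3; -0.04 0.05 0 6; -0.066 0.084 0 9; -0.092 0.118 0 12; -0.116 0.148 0 14.1")

```text
t: 34.2
eef_pos: [0.5203, 0.0937, 0.151]
tool_rot: [0.0, 1.0, 0.018, -0.001]
contact_force: [-0.3, 0.3, -0.5]
gripper_width: 1.002
grasp_force: 0.0
```

```bash
python3 - <<'E'
from h import *
plan([(.452,-.0795,.12,2.2),(.452,-.0795,.0095,None)])
E
```

```text
t 34.2 pos [0.5203 0.0937 0.151 ] az 2.05 f [-0.3  0.3 -0.5] w 1.002 g 0.0 tilt [-0.0019 -0.001 ]
-> (0.452, -0.0795, 0.12, 2.2) shift [-0.0745  0.1707  0.031 ] spin -0.2 dist 0.189
-> (0.452, -0.0795, 0.0095, None) shift [0.     0.     0.1105] spin 0 dist 0.111
```

Call:
send_rows(deltas="-0.015 0.035 0 0; -0.03 0.07 0.005 0; -0.047 0.108 0.015 0; -0.063 0.144 0.025 0; -0.0755 0.173 0.031 0")

```text
t: 34.7
eef_pos: [0.4508, -0.0818, 0.1197]
tool_rot: [0.0, 1.0, 0.018, -0.001]
contact_force: [0.7, -0.0, -0.2]
gripper_width: 1.0
grasp_force: 0.0
```

Call:
send_rows(deltas="0 0 0.01 0; 0 0 0.035 0; 0 0 0.06 0; 0 0 0.08 0; 0 0 0.09 0")

```text
t: 35.2
eef_pos: [0.4519, -0.0789, 0.029]
tool_rot: [-0.0, 1.0, 0.02, -0.002]
contact_force: [-0.2, 0.3, 0.4]
gripper_width: 1.001
grasp_force: 0.0
```

```bash
python3 - <<'E'
from h import *
plan([(.452,-.0795,.0095,2.2)])
E
```

```text
t 35.2 pos [ 0.4519 -0.0789  0.029 ] az 2.25 f [-0.2  0.3  0.4] w 1.001 g 0.0 tilt [-0.0034  0.0005]
-> (0.452, -0.0795, 0.0095, 2.2) shift [0.0001 0.0006 0.0195] spin 0.0 dist 0.019
```

Call:
send_rows(deltas="0 0.0005 0.01 0; 0 0.0005 0.017 0; 0 0.0005 0.02 0; 0 0.0005 0.02 0")

```text
t: 35.6
eef_pos: [0.4533, -0.0802, 0.011]
tool_rot: [0.0, 1.0, 0.019, 0.0]
contact_force: [-0.8, 0.0, 0.0]
gripper_width: 1.0
grasp_force: 0.0
```

Call:
send_rows(deltas="0 0 0 0; 0 0 0 0; 0 0 0 0; 0 0 0 0; 0 0 0 0", claw=0, force=40)

```text
t: 36.1
eef_pos: [0.4552, -0.0824, 0.0144]
tool_rot: [0.001, 1.0, 0.018, 0.002]
contact_force: [-7.2, -5.6, 40.8]
gripper_width: 0.607
grasp_force: 40.0
```

Call:
send_rows(deltas="0 0 -0.01 0; 0 0 -0.03 0; 0 0 -0.06 0; 0 0 -0.095 0; 0 0 -0.124 0")

```text
t: 36.6
eef_pos: [0.4534, -0.0803, 0.1371]
tool_rot: [0.0, 1.0, 0.019, 0.001]
contact_force: [0.5, 0.3, -0.2]
gripper_width: -0.001
grasp_force: 0.0
```

```bash
python3 - <<'E'
from h import *
a=rk(.062,.025,.009)
plan([(a[0],a[1],.133,16.3),a])
E
```

```text
t 36.6 pos [ 0.4534 -0.0803  0.1371] az 2.19 f [ 0.5  0.3 -0.2] w -0.001 g 0.0 tilt [ 0.0015 -0.    ]
-> (np.float64(0.6088), np.float64(0.2743), 0.133, 16.3) shift [ 0.1688 -0.3484  0.0041] spin -14.1 dist 0.387
-> (np.float64(0.6088), np.float64(0.2743), np.float64(0.0939), None) shift [0.     0.     0.0391] spin 0 dist 0.039
```

```bash
python3 - <<'E'
from h import *
p,_,_=whites('side'); save(p,'s9.png',(120,260,140,320),4)
whites('top')
plan([])
E
```

```text
side 840 c [452.1 -75.3] size [98.6 68.3] long axis deg 2.0 z 0.0103
side 1169 c [ 578.5 -246.1] size [101.6  66.6] long axis deg 15.2 z 0.01
top 553 c [ 577.5 -244.6] size [101.2  67.6] long axis deg 16.3 z 0.0098
t 36.7 pos [ 0.456  -0.0805  0.139 ] az 2.18 f [ 0.   0.4 -0. ] w 0.0 g 0.0 tilt [ 0.0081 -0.0003]
```

View pics/s9.png

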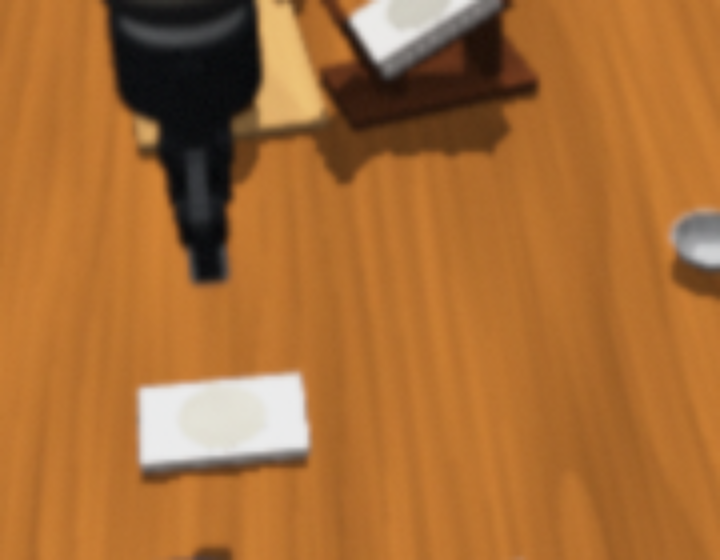

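The jaws slipped off. The saucer is still flat on the table (crop ~222,420), shifted about 4 mm in +y. I'll retry a little lower and re-centred.

Call:
send_rows(deltas="-0.001 -0.0045 0 0; -0.001 -0.0045 0.02 0; -0.001 -0.0045 0.05 0; -0.001 -0.0045 0.08 0; -0.001 -0.0045 0.1 0", claw=1)

```text
t: 37.2
eef_pos: [0.4499, -0.0752, 0.0323]
tool_rot: [-0.0, 1.0, 0.019, -0.002]
contact_force: [0.2, -0.1, 0.3]
gripper_width: 0.849
grasp_force: 0.0
```

```bash
python3 - <<'E'
from h import *
whites('side');whites('top')
plan([(.4525,-.075,.0075,2.2)])
E
```

```text
side 674 c [452.1 -74.6] size [98.7 68. ] long axis deg 2.1 z 0.0103
side 1177 c [ 578.4 -246.6] size [100.9  65.8] long axis deg 16.2 z 0.01
top 559 c [ 577.3 -244.7] size [103.6  67.9] long axis deg 16.0 z 0.0096
t 37.3 pos [ 0.4489 -0.0752  0.0319] az 2.23 f [-1.1 -1.   0.1] w 0.992 g 0.0 tilt [-0.0074  0.0004]
-> (0.4525, -0.075, 0.0075, 2.2) shift [ 0.0036 -0.      0.0244] spin 0.0 dist 0.025
```

Call:
send_rows(deltas="0 0 0.01 0; 0 0 0.016 0; 0 0 0.02 0; 0 0 0.022 0; 0 0 0.022 0")

```text
t: 37.8
eef_pos: [0.4521, -0.0758, 0.0131]
tool_rot: [0.0, 1.0, 0.019, 0.0]
contact_force: [0.2, 1.1, -0.2]
gripper_width: 1.0
grasp_force: 0.0
```

Call:
send_rows(deltas="0 0 0.001 0; 0 0 0.002 0; 0 0 0.002 0")

```text
t: 38.1
eef_pos: [0.4521, -0.0758, 0.0111]
tool_rot: [0.0, 1.0, 0.019, 0.0]
contact_force: [-0.8, -0.6, -0.2]
gripper_width: 0.998
grasp_force: 0.0
```

Call:
send_rows(deltas="0 0 0.001 0; 0 0 0.003 0; 0 0 0.003 0")

```text
t: 38.4
eef_pos: [0.4519, -0.0757, 0.0078]
tool_rot: [-0.0, 1.0, 0.019, -0.0]
contact_force: [0.5, 0.0, 0.1]
gripper_width: 1.004
grasp_force: 0.0
```

Call:
send_rows(deltas="0 0 0 0; 0 0 0 0; 0 0 0 0; 0 0 0 0; 0 0 0 0", claw=0, force=40)

```text
t: 38.9
eef_pos: [0.452, -0.0757, 0.0084]
tool_rot: [-0.0, 1.0, 0.019, 0.0]
contact_force: [-1.7, 0.3, 6.7]
gripper_width: 0.728
grasp_force: 41.9
```

Call:
send_rows(deltas="0 0 -0.005 0; 0 0 -0.015 0; 0 0 -0.03 0; 0 0 -0.03 0")

```text
t: 39.3
eef_pos: [0.4533, -0.076, 0.0397]
tool_rot: [0.0, 1.0, 0.019, 0.002]
contact_force: [0.1, -0.3, -0.1]
gripper_width: 0.73
grasp_force: 44.1
```

Call:
send_rows(deltas="0 0 -0.02 0; 0 0 -0.045 0; 0 0 -0.07 0; 0 0 -0.09 0; 0 0 -0.095 0")

```text
t: 39.8
eef_pos: [0.4532, -0.0759, 0.1347]
tool_rot: [0.0, 1.0, 0.019, 0.002]
contact_force: [0.4, 0.5, -2.6]
gripper_width: 0.726
grasp_force: 44.6
```

```bash
python3 - <<'E'
from h import *
a=rk(.062,.025,.006)
plan([(a[0],a[1],.133,16.3),a])
E
```

```text
t 39.8 pos [ 0.4532 -0.0759  0.1347] az 2.19 f [ 0.4  0.5 -2.6] w 0.726 g 44.6 tilt [ 0.0037 -0.0001]
-> (np.float64(0.6088), np.float64(0.2743), 0.133, 16.3) shift [ 0.1688 -0.344   0.0017] spin -14.1 dist 0.383
-> (np.float64(0.6088), np.float64(0.2743), np.float64(0.0909), None) shift [0.     0.     0.0421] spin 0 dist 0.042
```

Call:
send_rows(deltas="0.01 -0.02 0 -2; 0.025 -0.05 0 -5; 0.042 -0.086 0 -8; 0.059 -0.12 0 -11; 0.076 -0.154 0 -14.1")

```text
t: 40.3
eef_pos: [0.5219, 0.0824, 0.1318]
tool_rot: [0.0, 0.99, 0.143, -0.001]
contact_force: [0.6, -0.5, -1.3]
gripper_width: 0.73
grasp_force: 44.6
```

```bash
python3 - <<'E'
from h import *
a=rk(.062,.025,.006)
plan([(a[0],a[1],.133,16.3),a])
E
```

```text
t 40.3 pos [0.5219 0.0824 0.1318] az 16.42 f [ 0.6 -0.5 -1.3] w 0.73 g 44.6 tilt [-0.0014 -0.0003]
-> (np.float64(0.6088), np.float64(0.2743), 0.133, 16.3) shift [ 0.1376 -0.1596 -0.0012] spin 0.1 dist 0.211
-> (np.float64(0.6088), np.float64(0.2743), np.float64(0.0909), None) shift [0.     0.     0.0421] spin 0 dist 0.042
```

Call:
send_rows(deltas="0.025 -0.03 0 0; 0.055 -0.064 0 0; 0.085 -0.099 0 0; 0.113 -0.132 0 0; 0.13 -0.152 0 0")

```text
t: 40.8
eef_pos: [0.604, 0.2676, 0.1313]
tool_rot: [-0.001, 0.99, 0.143, -0.0]
contact_force: [0.0, -0.4, -1.1]
gripper_width: 0.725
grasp_force: 44.6
```

Call:
send_rows(deltas="0.004 -0.004 0 0; 0.006 -0.006 0 0; 0.006 -0.006 0 0")

```text
t: 41.1
eef_pos: [0.6079, 0.2694, 0.1319]
tool_rot: [0.001, 0.99, 0.141, -0.001]
contact_force: [-0.9, 0.1, -1.3]
gripper_width: 0.732
grasp_force: 44.6
```

```bash
python3 - <<'E'
from h import *
a=rk(.062,.025,.006)
plan([a])
E
```

```text
t 41.1 pos [0.6079 0.2694 0.1319] az 16.24 f [-0.9  0.1 -1.3] w 0.732 g 44.6 tilt [-0.0014 -0.0015]
-> (np.float64(0.6088), np.float64(0.2743), np.float64(0.0909), None) shift [ 0.0023 -0.0044  0.041 ] spin 0 dist 0.041
```

Call:
send_rows(deltas="0.002 -0.0055 0.003 0; 0.002 -0.0055 0.009 0; 0.002 -0.0055 0.015 0; 0.002 -0.0055 0.021 0; 0.002 -0.0055 0.026 0", force=30)

```text
t: 41.6
eef_pos: [0.6084, 0.2762, 0.1062]
tool_rot: [0.0, 0.99, 0.142, -0.0]
contact_force: [-0.2, -0.1, -2.3]
gripper_width: 0.723
grasp_force: 44.6
```

Call:
send_rows(deltas="0 0 0.004 0; 0 0 0.008 0; 0 0 0.012 0; 0 0 0.014 0; 0 0 0.014 0")

```text
t: 42.1
eef_pos: [0.6076, 0.2761, 0.0934]
tool_rot: [0.0, 0.99, 0.142, -0.001]
contact_force: [-7.1, -2.8, 8.2]
gripper_width: 0.727
grasp_force: 49.1
```

Call:
send_rows(deltas="0 0 0.002 0; 0 0 0.004 0; 0 0 0.005 0; 0 0 0.005 0")

```text
t: 42.5
eef_pos: [0.6078, 0.2762, 0.0886]
tool_rot: [0.0, 0.99, 0.142, -0.001]
contact_force: [-7.5, -2.5, 7.5]
gripper_width: 0.729
grasp_force: 50.5
```

```bash
python3 - <<'E'
from h import *
plan([]); p=rackwhite('side'); save(p,'s10.png',(80,180,190,300),5.5)
E
```

```text
t 42.5 pos [0.6078 0.2762 0.0886] az 16.29 f [-7.5 -2.5  7.5] w 0.729 g 50.5 tilt [-0.0017 -0.0011]
side 223 rackframe rect [58.2 -2.7] [ 69.  112.5] 85.4 z med 30.0 tilt 30.8 az 39.6 xs min 2.0
```

View pics/s10.png

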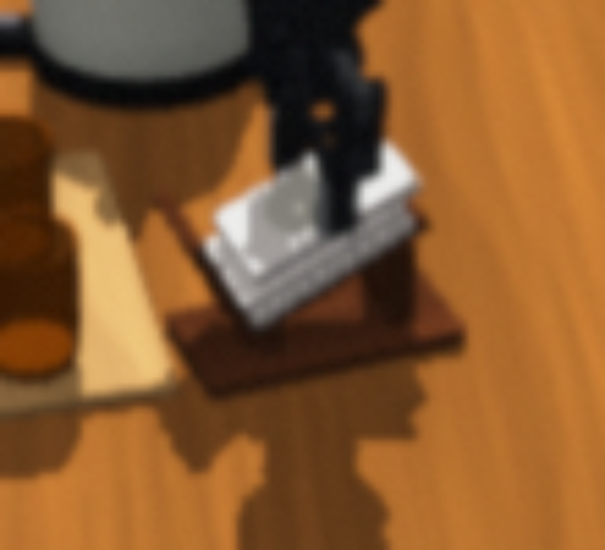

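The third saucer is nearly tilted into place (crop ~315,210), with its low end still a few mm off. Pressing a bit more.

Call:
send_rows(deltas="0 0 0.001 0; 0 0 0.002 0; 0 0 0.003 0; 0 0 0.003 0")

```text
t: 42.95
eef_pos: [0.6079, 0.2762, 0.0873]
tool_rot: [0.0, 0.99, 0.142, -0.001]
contact_force: [-10.7, -5.1, 19.2]
gripper_width: 0.725
grasp_force: 52.0
```

Call:
send_rows(deltas="0 0 0.001 0; 0 0 0.002 0; 0 0 0.003 0; 0 0 0.003 0")

```text
t: 43.35
eef_pos: [0.6081, 0.2762, 0.0868]
tool_rot: [0.0, 0.99, 0.142, -0.0]
contact_force: [-17.2, -8.6, 35.1]
gripper_width: 0.729
grasp_force: 55.7
```

Call:
send_rows(deltas="0 0 -0.004 0; -0.003 0 -0.004 0; -0.006 0 -0.0025 0; -0.009 0 -0.001 0; -0.011 0 0 0")

```text
t: 43.85
eef_pos: [0.5992, 0.2747, 0.0829]
tool_rot: [-0.001, 0.99, 0.142, 0.002]
contact_force: [0.3, 1.0, 7.8]
gripper_width: 0.73
grasp_force: 52.5
```

Call:
send_rows(deltas="-0.002 0 0.001 0; -0.004 0 0.002 0; -0.006 0 0.0028 0; -0.006 0 0.0028 0")

```text
t: 44.25
eef_pos: [0.5971, 0.2742, 0.0819]
tool_rot: [-0.002, 0.99, 0.142, 0.006]
contact_force: [7.2, 2.1, 7.3]
gripper_width: 0.728
grasp_force: 52.5
```

Call:
send_rows(deltas="-0.002 0 0.001 0; -0.004 0 0.002 0; -0.005 0 0.002 0; -0.005 0 0.002 0")

```text
t: 44.65
eef_pos: [0.597, 0.2741, 0.0818]
tool_rot: [-0.003, 0.99, 0.141, 0.01]
contact_force: [16.5, 5.2, 7.7]
gripper_width: 0.726
grasp_force: 52.3
```

Call:
send_rows(deltas="0 0 0 0; 0 0 0 0; 0 0 0 0; 0 0 0 0", claw=0.85)

```text
t: 45.05
eef_pos: [0.5865, 0.2702, 0.0762]
tool_rot: [0.0, 0.99, 0.142, -0.001]
contact_force: [0.4, -0.0, -0.9]
gripper_width: 0.851
grasp_force: 0.0
```

Call:
send_rows(deltas="0 0 -0.01 0; 0 0 -0.025 0; 0 0 -0.05 0; 0 0 -0.075 0; 0 0 -0.08 0", claw=1)

```text
t: 45.55
eef_pos: [0.5896, 0.2716, 0.162]
tool_rot: [-0.001, 0.99, 0.142, 0.003]
contact_force: [-0.3, 1.5, 0.4]
gripper_width: 1.001
grasp_force: 0.0
```

```bash
python3 - <<'E'
from h import *
p=rackwhite('side'); whites('side',p); p=rackwhite('top');whites('top',p)
plan([(.578,-.2455,.15,16.2),(.578,-.2455,.0075,None)])
E
```

```text
side 302 rackframe rect [51.  -2.2] [99.1 64.7] 1.2 z med 29.5 tilt 26.5 az 47.3 xs min 2.6
side 1166 c [ 578.7 -246.9] size [100.9  67.4] long axis deg 16.3 z 0.0099
top 200 rackframe rect [50.7 -1.3] [ 56.  102.6] 89.2 z med 29.0 tilt 18.9 az 13.5 xs min 0.6
top 554 c [ 577.9 -242.7] size [99.4 64. ] long axis deg 16.0 z 0.0098
t 45.65 pos [0.5884 0.2709 0.1593] az 16.29 f [-0.7 -0.4 -0.8] w 0.999 g 0.0 tilt [0.003  0.0016]
-> (0.578, -0.2455, 0.15, 16.2) shift [-0.1549  0.4928  0.0093] spin 0.1 dist 0.517
-> (0.578, -0.2455, 0.0075, None) shift [0.     0.     0.1425] spin 0 dist 0.142
```

Call:
send_rows(deltas="-0.006 0.02 0 0; -0.017 0.055 0 0; -0.029 0.095 0 0; -0.042 0.136 0 0; -0.055 0.177 0 0")

```text
t: 46.15
eef_pos: [0.5831, 0.082, 0.156]
tool_rot: [0.0, 0.99, 0.141, -0.001]
contact_force: [0.3, -0.3, -0.6]
gripper_width: 1.002
grasp_force: 0.0
```

Call:
send_rows(deltas="-0.013 0.041 0 0; -0.026 0.083 0 0; -0.038 0.124 0 0; -0.051 0.165 0 0; -0.062 0.2 0 0")

```text
t: 46.65
eef_pos: [0.579, -0.1281, 0.156]
tool_rot: [0.0, 0.99, 0.141, -0.001]
contact_force: [0.4, -0.5, -0.2]
gripper_width: 0.999
grasp_force: 0.0
```

Call:
send_rows(deltas="-0.012 0.04 0.01 0; -0.023 0.075 0.03 0; -0.031 0.102 0.055 0; -0.0358 0.1151 0.08 0; -0.0358 0.1151 0.1 0")

```text
t: 47.15
eef_pos: [0.5756, -0.2492, 0.0546]
tool_rot: [0.0, 0.99, 0.139, -0.002]
contact_force: [0.3, 0.2, 0.2]
gripper_width: 1.0
grasp_force: 0.0
```

```bash
python3 - <<'E'
from h import *
whites('side')
plan([(.578,-.245,.0075,16.2)])
E
```

```text
side 870 c [ 577.7 -246.3] size [99.8 66.2] long axis deg 16.5 z 0.0098
t 47.2 pos [ 0.5741 -0.2466  0.0515] az 16.09 f [-0.8  0.6 -2.2] w 0.999 g 0.0 tilt [-0.0082  0.0013]
-> (0.578, -0.245, 0.0075, 16.2) shift [ 0.0042 -0.0005  0.044 ] spin -0.1 dist 0.044
```

Call:
send_rows(deltas="0 0 0.015 0; 0 0 0.03 0; 0 0 0.038 0; 0 0 0.04 0; 0 0 0.04 0")

```text
t: 47.7
eef_pos: [0.5791, -0.2445, 0.0172]
tool_rot: [-0.0, 0.99, 0.142, 0.0]
contact_force: [-0.0, -0.0, -0.2]
gripper_width: 1.0
grasp_force: 0.0
```

Call:
send_rows(deltas="0 0 0.002 0; 0 0 0.004 0; 0 0 0.004 0")

```text
t: 48.0
eef_pos: [0.5791, -0.2447, 0.0134]
tool_rot: [0.0, 0.99, 0.142, 0.0]
contact_force: [0.4, 0.3, -1.1]
gripper_width: 0.997
grasp_force: 0.0
```

Call:
send_rows(deltas="-0.001 0 0.002 0; -0.001 0 0.005 0; -0.001 0 0.005 0; -0.001 0 0.005 0")

```text
t: 48.4
eef_pos: [0.5779, -0.2449, 0.0081]
tool_rot: [-0.0, 0.99, 0.142, -0.0]
contact_force: [-0.4, -0.6, 0.4]
gripper_width: 0.998
grasp_force: 0.0
```

Call:
send_rows(deltas="0 0 0 0; 0 0 0 0; 0 0 0 0; 0 0 0 0; 0 0 0 0", claw=0, force=40)

```text
t: 48.9
eef_pos: [0.5782, -0.245, 0.0088]
tool_rot: [0.0, 0.99, 0.142, 0.0]
contact_force: [-1.4, 0.6, 5.0]
gripper_width: 0.724
grasp_force: 43.1
```

Call:
send_rows(deltas="0 0 -0.01 0; 0 0 -0.03 0; 0 0 -0.06 0; 0 0 -0.095 0; 0 0 -0.13 0")

```text
t: 49.4
eef_pos: [0.5776, -0.2449, 0.1395]
tool_rot: [-0.0, 0.99, 0.142, -0.0]
contact_force: [0.5, 0.1, -2.1]
gripper_width: 0.726
grasp_force: 44.3
```

```bash
python3 - <<'E'
from h import *
a=rk(.062,.035,.006)
plan([(a[0],a[1],.142,16.3),a])
E
```

```text
t 49.4 pos [ 0.5776 -0.2449  0.1395] az 16.3 f [ 0.5  0.1 -2.1] w 0.726 g 44.3 tilt [-0.0006  0.0002]
-> (np.float64(0.6047), np.float64(0.2731), 0.142, 16.3) shift [ 0.1714 -0.4895 -0.0025] spin -0.0 dist 0.519
-> (np.float64(0.6047), np.float64(0.2731), np.float64(0.0999), None) shift [0.     0.     0.0421] spin 0 dist 0.042
```

Call:
send_rows(deltas="0.007 -0.02 -0.003 0; 0.019 -0.055 -0.003 0; 0.033 -0.095 -0.003 0; 0.047 -0.135 -0.003 0; 0.061 -0.174 -0.003 0")

```text
t: 49.9
eef_pos: [0.5875, -0.0592, 0.1417]
tool_rot: [0.0, 0.99, 0.142, 0.0]
contact_force: [0.8, 0.1, -2.1]
gripper_width: 0.729
grasp_force: 44.3
```

Call:
send_rows(deltas="0.014 -0.04 0 0; 0.028 -0.08 0 0; 0.042 -0.12 0 0; 0.056 -0.16 0 0; 0.07 -0.2 0 0")

```text
t: 50.4
eef_pos: [0.5985, 0.1523, 0.1416]
tool_rot: [0.0, 0.99, 0.142, 0.0]
contact_force: [0.2, -0.3, -1.6]
gripper_width: 0.727
grasp_force: 44.3
```

Call:
send_rows(deltas="0.014 -0.04 0 0; 0.026 -0.075 0 0; 0.035 -0.1 0 0; 0.0404 -0.1165 0 0; 0.0404 -0.1165 0 0")

```text
t: 50.9
eef_pos: [0.604, 0.2771, 0.1412]
tool_rot: [-0.001, 0.99, 0.144, -0.0]
contact_force: [0.2, -1.0, -1.5]
gripper_width: 0.724
grasp_force: 44.3
```

```bash
python3 - <<'E'
from h import *
a=rk(.062,.035,.006)
plan([a])
E
```

```text
t 50.9 pos [0.604  0.2771 0.1412] az 16.52 f [ 0.2 -1.  -1.5] w 0.724 g 44.3 tilt [-0.0003  0.0015]
-> (np.float64(0.6047), np.float64(0.2731), np.float64(0.0999), None) shift [-0.0005  0.004   0.0413] spin 0 dist 0.042
```

Call:
send_rows(deltas="0 0 0 0; 0 0 0.006 0; 0 0 0.013 0; 0 0 0.02 0; 0 0 0.025 0", force=30)

```text
t: 51.4
eef_pos: [0.6046, 0.273, 0.115]
tool_rot: [0.0, 0.99, 0.141, -0.001]
contact_force: [0.6, -0.1, -1.7]
gripper_width: 0.728
grasp_force: 44.3
```

Call:
send_rows(deltas="0 0 0.004 0; 0 0 0.008 0; 0 0 0.012 0; 0 0 0.016 0; 0 0 0.018 0")

```text
t: 51.9
eef_pos: [0.604, 0.2732, 0.0985]
tool_rot: [0.001, 0.99, 0.142, -0.001]
contact_force: [-5.7, -3.8, 8.8]
gripper_width: 0.726
grasp_force: 49.2
```

Call:
send_rows(deltas="0 0 0.002 0; 0 0 0.003 0; 0 0 0.004 0; 0 0 0.004 0")

```text
t: 52.3
eef_pos: [0.6041, 0.2731, 0.0967]
tool_rot: [0.001, 0.99, 0.142, -0.001]
contact_force: [-11.7, -5.7, 20.9]
gripper_width: 0.725
grasp_force: 50.8
```

Call:
send_rows(deltas="0 0 0.001 0; 0 0 0.002 0; 0 0 0.002 0")

```text
t: 52.6
eef_pos: [0.6044, 0.2733, 0.0963]
tool_rot: [0.0, 0.99, 0.142, -0.0]
contact_force: [-14.5, -7.8, 30.6]
gripper_width: 0.726
grasp_force: 54.3
```

Call:
send_rows(deltas="0 -0.001 -0.003 0; -0.003 -0.0015 -0.002 0; -0.006 -0.0015 -0.001 0; -0.009 -0.0015 0.0005 0; -0.011 -0.0015 0.0015 0")

```text
t: 53.1
eef_pos: [0.5963, 0.2733, 0.0929]
tool_rot: [-0.001, 0.99, 0.142, 0.003]
contact_force: [1.7, -0.2, 8.3]
gripper_width: 0.73
grasp_force: 51.7
```

Call:
send_rows(deltas="-0.002 0 0.001 0; -0.004 0 0.002 0; -0.006 0 0.0028 0; -0.006 0 0.0028 0")

```text
t: 53.5
eef_pos: [0.5926, 0.2723, 0.0911]
tool_rot: [-0.002, 0.99, 0.142, 0.005]
contact_force: [4.7, 1.8, 7.4]
gripper_width: 0.724
grasp_force: 51.7
```

Call:
send_rows(deltas="-0.002 0 0.001 0; -0.004 0 0.002 0; -0.005 0 0.002 0; -0.005 0 0.002 0")

```text
t: 53.9
eef_pos: [0.5925, 0.2722, 0.0911]
tool_rot: [-0.003, 0.99, 0.141, 0.01]
contact_force: [13.0, 3.3, 7.4]
gripper_width: 0.729
grasp_force: 51.6
```

Call:
send_rows(deltas="0 0 0 0; 0 0 0 0; 0 0 0 0; 0 0 0 0", claw=0.9)

```text
t: 54.3
eef_pos: [0.5826, 0.269, 0.0853]
tool_rot: [0.0, 0.99, 0.142, -0.001]
contact_force: [-0.1, 0.2, -0.3]
gripper_width: 0.901
grasp_force: 0.0
```

Call:
send_rows(deltas="0 0 -0.01 0; 0 0 -0.025 0; 0 0 -0.045 0; 0 0 -0.045 0; 0 0 -0.045 0", claw=1)

```text
t: 54.8
eef_pos: [0.5838, 0.2695, 0.1321]
tool_rot: [-0.0, 0.99, 0.142, 0.001]
contact_force: [-0.4, 0.0, -0.8]
gripper_width: 1.001
grasp_force: 0.0
```

```bash
python3 - <<'E'
from h import *
p=rackwhite('side'); save(p,'s11.png',(80,180,190,300),5.5); rackwhite('top')
plan([(.603,.274,.12,16.3),(.603,.274,.072,16.3)])
E
```

```text
side 207 rackframe rect [ 50.9 -11. ] [48.5 97.2] 89.0 z med 38.8 tilt 33.5 az 61.9 xs min 3.1
top 108 rackframe rect [50.6 -9.1] [ 42.3 101.9] 88.8 z med 38.7 tilt 19.3 az -20.2 xs min 0.4
t 54.9 pos [0.5829 0.269  0.1306] az 16.3 f [0.2 1.5 0.4] w 0.999 g 0.0 tilt [-0.0006 -0.0004]
-> (0.603, 0.274, 0.12, 16.3) shift [0.0207 0.0008 0.0106] spin 0.0 dist 0.023
-> (0.603, 0.274, 0.072, 16.3) shift [0.    0.    0.048] spin -0.0 dist 0.048
```

View pics/s11.png

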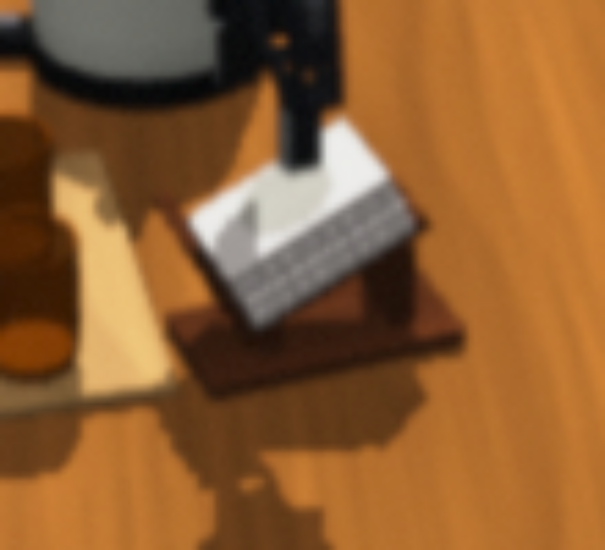

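All four saucers lie flat in a square stack against the backstop (crop ~310,215). Now for the dish: raise the arm, then re-measure the dish and mat.

Call:
send_rows(deltas="0 0 -0.03 0; -0.01 0.03 -0.045 0; -0.02 0.07 -0.05 0; -0.03 0.11 -0.05 0; -0.04 0.15 -0.05 0")

```text
t: 55.4
eef_pos: [0.5866, 0.1124, 0.1805]
tool_rot: [0.0, 0.99, 0.142, -0.0]
contact_force: [1.8, 1.3, -0.5]
gripper_width: 0.999
grasp_force: 0.0
```

```bash
cat >> h.py <<'E'
def disk(n):
    p=cam(n); W=cloud(p); hsv=cv2.cvtColor(p['img'],cv2.COLOR_RGB2HSV)
    m=(hsv[...,0]>95)&(hsv[...,0]<118)&(hsv[...,1]>110)&(abs(W[...,0]-.46)<.2)&(abs(W[...,1]+.3)<.25)
    P=W[m&(W[...,2]>.025)&(W[...,2]<.045)]; (c,r)=cv2.minEnclosingCircle(P[:,:2].astype(np.float32)*1000)
    print(n,'dish rim',len(P),np.round(c,1),round(r,1),'z',np.percentile(P[:,2],[50,95]).round(3))
    for q in ('dish_mid','mat','canister'): print(q,[(np.round(d['xyz'],3).tolist(),round(float(d['confidence']),2)) for d in bot.landmark_of(p,q)][:2])
    return p
E
python3 - <<'E'
from h import *
disk('side'); disk('top'); plan([])
E
```

```text
side dish rim 419 [ 433.9 -263.5] 59.8 z [0.03  0.033]
dish_mid [([0.43, -0.259, 0.018], 0.94)]
mat [([0.496, -0.366, -0.002], 0.74)]
canister [([0.667, -0.373, -0.002], 0.94)]
top dish rim 44 [ 431.6 -260.7] 54.6 z [0.029 0.035]
dish_mid [([0.436, -0.261, 0.017], 0.92)]
mat [([0.495, -0.368, 0.002], 0.9)]
canister [([0.665, -0.376, -0.0], 0.63)]
t 55.8 pos [0.5867 0.1159 0.1806] az 16.45 f [ 0.1 -0.1 -0.9] w 0.996 g 0.0 tilt [-0.0006  0.0006]
```

The dish was knocked: it's now at about (0.433, −0.2615). Push direction to the mat is azimuth −59°, about 124 mm.

Call:
send_rows(deltas="0 0.01 0 8; 0 0.02 0 16; 0 0.03 0 24; 0 0.04 0 32; 0 0.05 0 40", claw=0.6)

```text
t: 56.3
eef_pos: [0.6011, 0.0672, 0.1807]
tool_rot: [-0.0, 0.978, -0.207, -0.0]
contact_force: [0.3, 0.3, 1.1]
gripper_width: 0.598
grasp_force: 0.0
```

Call:
send_rows(deltas="0 0 0 8; 0 0 0 16; 0 0 0 24; 0 0 0 32; 0 0 0 35.4")

```text
t: 56.8
eef_pos: [0.601, 0.0677, 0.1807]
tool_rot: [-0.0, 0.869, -0.494, -0.0]
contact_force: [-0.1, 0.5, 0.4]
gripper_width: 0.603
grasp_force: 0.0
```

```bash
python3 - <<'E'
from h import *
plan([(.3893,-.1886,.15,-59.1),(.3893,-.1886,.018,None),(.455,-.298,.018,None)]); print(np.round(bot.get_obs()['q'],2))
E
```

```text
t 56.8 pos [0.601  0.0677 0.1807] az -59.22 f [-0.1  0.5  0.4] w 0.603 g 0.0 tilt [-0.0003  0.0002]
-> (0.3893, -0.1886, 0.15, -59.1) shift [0.1119 0.313  0.0307] spin -0.1 dist 0.334
-> (0.3893, -0.1886, 0.018, None) shift [0.    0.    0.132] spin 0 dist 0.132
-> (0.455, -0.298, 0.018, None) shift [ 0.1276 -0.0002 -0.    ] spin 0 dist 0.128
[-0.42  0.43  0.27  1.8  -0.14  0.93 -2.7 ]
```

Call:
send_rows(deltas="0.007 0.02 0 0; 0.018 0.05 0.005 0; 0.03 0.085 0.01 0; 0.043 0.12 0.015 0; 0.056 0.156 0.02 0")

```text
t: 57.3
eef_pos: [0.4954, -0.0617, 0.1607]
tool_rot: [-0.0, 0.871, -0.492, 0.0]
contact_force: [-0.1, -0.5, -0.0]
gripper_width: 0.6
grasp_force: 0.0
```

Call:
send_rows(deltas="0.012 0.034 0 0; 0.025 0.07 0 0; 0.038 0.105 0 0; 0.05 0.14 0 0; 0.0559 0.157 0 0")

```text
t: 57.8
eef_pos: [0.3882, -0.192, 0.1609]
tool_rot: [0.0, 0.87, -0.494, -0.0]
contact_force: [0.0, 1.2, -0.2]
gripper_width: 0.596
grasp_force: 0.0
```

```bash
python3 - <<'E'
from h import *
disk('side'); plan([(.3893,-.1886,.018,None)])
E
```

```text
side dish rim 421 [ 432.3 -263.4] 59.2 z [0.03  0.034]
dish_mid [([0.432, -0.262, 0.014], 0.94), ([0.666, -0.374, -0.004], 0.37)]
mat [([0.494, -0.367, -0.002], 0.89), ([0.566, 0.261, 0.035], 0.74)]
canister [([0.668, -0.374, -0.002], 0.58), ([0.431, -0.26, 0.016], 0.26)]
t 58.0 pos [ 0.3908 -0.1899  0.1611] az -59.04 f [0.8 0.7 0.7] w 0.598 g 0.0 tilt [0.0007 0.0002]
-> (0.3893, -0.1886, 0.018, None) shift [-0.0019  0.0006  0.1431] spin 0 dist 0.143
```

Now descend and push, in small steps.

Call:
send_rows(deltas="0 0 0.03 0; 0 0 0.07 0; 0 0 0.105 0; 0 0 0.13 0; 0 0 0.141 0")

```text
t: 58.5
eef_pos: [0.39, -0.1888, 0.0177]
tool_rot: [0.0, 0.871, -0.492, -0.002]
contact_force: [-0.2, 0.3, -0.2]
gripper_width: 0.601
grasp_force: 0.0
```

Call:
send_rows(deltas="0.003 0 0 0; 0.009 0 0 0; 0.016 0 0 0; 0.024 0 0 0; 0.033 0 0 0")

```text
t: 59.0
eef_pos: [0.4073, -0.2193, 0.0206]
tool_rot: [-0.0, 0.87, -0.493, 0.0]
contact_force: [-1.8, 3.2, 2.5]
gripper_width: 0.603
grasp_force: 1.7
```

Call:
send_rows(deltas="0.01 0 0 0; 0.02 0 0 0; 0.03 0 0 0; 0.04 0 0 0; 0.05 0 0 0")

```text
t: 59.5
eef_pos: [0.4329, -0.2627, 0.0199]
tool_rot: [-0.0, 0.87, -0.493, -0.0]
contact_force: [-2.2, 3.5, 3.5]
gripper_width: 0.602
grasp_force: 2.1
```

Call:
send_rows(deltas="0.01 0 0 0; 0.019 0 0 0; 0.026 0 0 0; 0.031 0 0 0; 0.034 0 0 0")

```text
t: 60.0
eef_pos: [0.4502, -0.2915, 0.0199]
tool_rot: [0.0, 0.87, -0.493, -0.0]
contact_force: [-2.2, 3.0, 3.6]
gripper_width: 0.598
grasp_force: 2.1
```

```bash
python3 - <<'E'
from h import *
disk('side'); disk('top'); plan([])
E
```

```text
side dish rim 474 [ 484.4 -344.8] 62.2 z [0.031 0.034]
dish_mid [([0.479, -0.346, 0.017], 0.58)]
mat [([0.496, -0.369, 0.002], 0.71)]
canister [([0.665, -0.372, -0.001], 0.68)]
top dish rim 12 [ 509.6 -369.4] 39.5 z [0.027 0.036]
dish_mid [([0.483, -0.348, 0.019], 0.71)]
mat [([0.494, -0.365, 0.002], 0.88)]
canister [([0.663, -0.375, 0.001], 0.88)]
t 60.4 pos [ 0.4502 -0.2913  0.0199] az -59.1 f [-0.1 -0.  -0.4] w 0.597 g 0.2 tilt [ 0.0004 -0.0005]
```

Call:
send_rows(deltas="0.004 0 0 0; 0.01 0 0 0; 0.016 0 0 0; 0.021 0 0 0; 0.0245 0 0 0")

```text
t: 60.9
eef_pos: [0.463, -0.3129, 0.0199]
tool_rot: [0.0, 0.87, -0.493, 0.0]
contact_force: [-0.6, 2.3, -0.0]
gripper_width: 0.601
grasp_force: 1.0
```

Call:
send_rows(deltas="-0.004 0 0 0; -0.01 0 0 0; -0.02 0 0 0; -0.02 0 -0.02 0; -0.02 0 -0.04 0")

```text
t: 61.4
eef_pos: [0.4512, -0.2936, 0.0598]
tool_rot: [-0.0, 0.87, -0.493, -0.001]
contact_force: [-0.1, 0.4, 0.5]
gripper_width: 0.604
grasp_force: 0.0
```

Call:
send_rows(deltas="0 0 -0.02 0; 0 -0.02 -0.05 0; 0 -0.05 -0.08 0; 0 -0.08 -0.1 0; 0 -0.11 -0.11 0")

```text
t: 61.9
eef_pos: [0.548, -0.2374, 0.1722]
tool_rot: [-0.001, 0.87, -0.493, 0.001]
contact_force: [0.7, 0.4, -1.0]
gripper_width: 0.599
grasp_force: 0.0
```

```bash
python3 - <<'E'
from h import *
p=disk('side'); save(p,'s12.png',None,1.5); disk('top'); plan([])
rackwhite('side')
for d in bot.landmark_of(p,'cup1_mid')[:3]: print(d['xyz'],d['confidence'])
E
```

```text
side dish rim 514 [ 494.8 -369.7] 59.4 z [0.031 0.034]
dish_mid [([0.493, -0.368, 0.016], 0.97), ([0.449, 0.255, 0.048], 0.3)]
mat []
canister [([0.664, -0.374, -0.002], 0.92)]
top dish rim 24 [ 486.6 -389. ] 47.1 z [0.028 0.033]
dish_mid [([0.496, -0.369, 0.017], 0.67)]
mat []
canister [([0.665, -0.377, -0.0], 0.95), ([0.605, 0.277, 0.071], 0.6)]
t 62.3 pos [ 0.5452 -0.2392  0.1693] az -59.2 f [-0.5 -0.2  1.5] w 0.599 g 0.0 tilt [-0.0016  0.0002]
side 11 rackframe rect [ 95.1 -30.8] [10.2  5.8] 9.5 z med 7.5 tilt 83.2 az -44.4 xs min 90.8
[0.4389, 0.3591, 0.046] 0.73
```

View pics/s12.png

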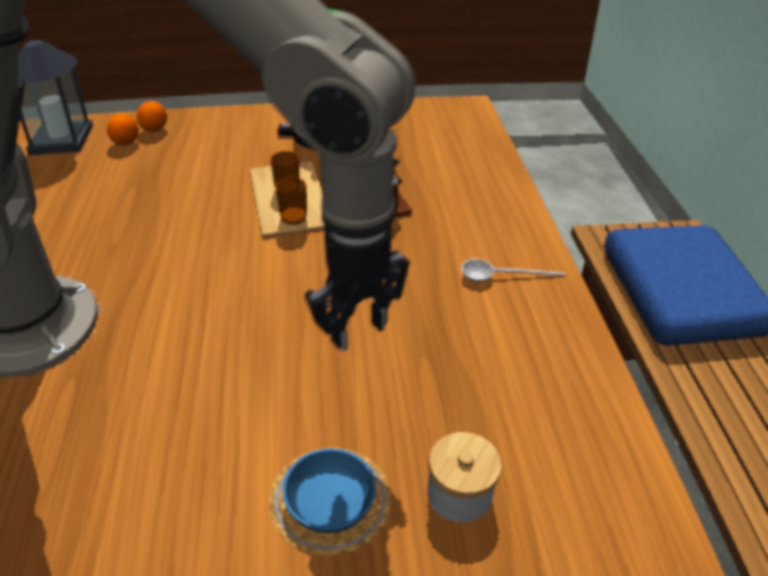

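The dish sits centred on the mat (330,490), and the canister and spoon are unmoved. Both cups stand on the board (290,195). One last check of the rack from the top camera, then hand in.

```bash
python3 - <<'E'
from h import *
p=rackwhite('top')
d=disk('side')
print(bot.hand_in())
E
```

```text
top 354 rackframe rect [50.2  2.4] [102.   64.1] 0.4 z med 38.8 tilt 20.7 az 28.3 xs min 0.5
side dish rim 512 [ 495.7 -370.6] 58.9 z [0.031 0.034]
dish_mid [([0.496, -0.367, 0.014], 0.66)]
mat []
canister []
the job is handed in; nothing more can be done
None
```

The job is handed in: both cups stand upright on the board, all four saucers are stacked square against the backstop, and the dish (knocked aside partway through) is centred on the mat, with the canister and spoon unmoved.

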